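Nest the steel beakers in the dish

ROBOT

A 6-joint arm with a two-finger parallel gripper is mounted at the origin on the work surface. World frame = base frame: x ahead of the robot, y to its left, z up, the work surface at z = 0. Lengths are in m, angles in rad, forces in N, time in s.
With the tool pointing down it reaches from about 0.425 to 0.95 m from the base axis. Payload 14.7 kg.
Tool frame: the origin (TCP) lies on the centre line of the jaws, within the pads' length; the fingertips stand 14 mm ahead of it and the grasp point (between the pads) lies 5 mm behind it (tip_reach is the distance from the TCP to the fingertips, in m); z points along the fingers, y is the direction in which the jaws open and shut (so a half turn about z gives the same grasp; the last joint's range is limited). The gripper opens to 85 mm and grips with 20 to 120 N. Pads are 22 mm wide; open, the fingers measure 114 mm over their backs; the gripper's body (76 mm by 85 mm) begins 54 mm behind the grasp point. The pads swing forward as they close: fully open they stand 13 mm farther back than shut.
Start: joints at [1.198, 0.48, 1.596, -0, 1.065, -0.047], TCP at [0.208, 0.616, 0.245] pointing down, gripper open.
Joint ranges: [-2.75, 2.75], [-0.82, 2.05], [0.23, 2.67], [-1.56, 4.7], [0.09, 2.69], [-2.92, 2.92]. Speed limits (rad/s): [1.89, 1.89, 2.39, 3.01, 3.01, 3.01].

INTERFACE

Orientations are given as a rotation vector (axis times angle).
In Python, from plant import * gives the robot as it stands.
- The arm moves only by the shell command python3 -m creep 'ROWS'. ROWS is JSON, a list of rows, each a list of 7 numbers: the opening, from 0 (shut) to 1 (fully open), then the shift along the world's x, y, z in mm, then the turn, a rotation vector about the world's x, y, z in degrees. In form: [[claw, dx, dy, dz, rx, ry, rz], ...]. A call has 1 to 20 rows; each row is the pose to reach, as a shift and turn from the pose measured when the call began; what a row does not reach only later rows make up. A row lasts 1/10 s, in which the tool goes at most 50 mm and 8.59 degrees, less where a joint would pass 70% of its speed; a pose out of reach is approached as far as the arm can. A call with a gripper value outside its range is refused whole. The fingers move at their own pace and stop on an object; the grip force is fixed at half the most. Time passes only in rows, so rows that repeat a pose let the fingers close. It gives the time, the measured TCP pose, the force and the opening at its end, in the units of the state.
- state(): the state, without advancing time (a new reading comes with each control period).
- read_camera(name): name is "side" or "top" or "wrist"; returns a dict with "frame" (420x560x3 uint8, red, green, blue), "fx", "fy", "cx", "cy" (pixels), "k1" (the pictures are not rectified: a ray, as slopes to the right and down, at radius r is drawn at 1 + k1 r^2 times it, then the intrinsics apply), "R" (3x3) and "t" (3): a world point X has camera coordinates R X + t. Camera axes: x right, y down, z forward; pixel columns grow to the right and rows downward; lengths in m; the calibration is good to about 2 mm. A picture is of the moment at which its call begins. There is no depth.
- finish_job(): hands the job in, once; it reports no verdict.
The state is a dict: "time_s": time; "joint_positions": joint angles; "dq": joint speeds; "joint_efforts": joint torques, N m; "eef_pos": TCP position; "tool_rot": TCP orientation; "force": force on the tool from outside, world axes, zero at the start; "torque": the same for the moment, N m; "grip_width": finger opening in m.
Only numpy, scipy, OpenCV 4.12 (cv2) and the standard library are available. Lean on these libraries where they do the work, as an engineer would, in place of code of your own. Each camera call takes 0.05 s, during which the arm holds its last target.

TASK

Put the steel lab vessels away as one nest. First take the amber vial out of the low steel dish and stand it upright in the perforated basket; then, one after the other, largest to smallest, stand the wide squat beaker in the dish, the middle beaker in the squat one and the slim tall beaker in the middle one, each upright and right down on the bottom of the one around it. Set things down instead of dropping them, let go of everything, and leave the two juice jars and the white pot lid undisturbed.

Things in the scene. Friction and masses are not known exactly. Their poses are not given: they have to be found in the camera images.
- dish: Low open round stainless steel dish, the outermost and widest vessel, standing loose on the bench: outer diameter 104 mm, height 48 mm, wall 3 mm, bottom 3 mm thick, 350 g. Origin: centre of the underside, z up.
- vial: Small amber glass vial with black cap, a plain upright cylinder 26 mm in diameter (cap 27 mm), 62 mm tall (cap: the top 17 mm), 50 g, standing inside the dish within about 8 mm of its centre. Origin: centre of its underside, z along its axis to the cap.
- basket: Fixed open yellow perforated basket, outside 130 mm (its x) by 180 mm (its y), 45 mm high, wall and floor 5 mm thick. Origin: centre of its underside, z up.
- squat_beaker: Plain stainless steel straight-sided round beaker without handle or spout, the widest and squattest of the three: outer diameter 68 mm, height 72 mm, wall 3 mm, bottom 3 mm thick, 160 g. Origin: centre of the underside, its z along the axis towards the mouth. Stands upright on the bench at the start. Nested on the dish's floor its rim is 27 mm above the dish's rim.
- middle_beaker: Plain stainless steel straight-sided round beaker without handle or spout, the middle one of the three: outer diameter 48 mm, height 96 mm, wall 3 mm, bottom 3 mm thick, 120 g. Origin: centre of the underside, its z along the axis towards the mouth. Lies tilted in cradle_1 at the start. Nested on the squat beaker's floor its rim is 27 mm above the squat beaker's rim.
- slim_beaker: Plain stainless steel straight-sided round beaker without handle or spout, the slim, tallest of the three: outer diameter 29 mm, height 120 mm, wall 3 mm, bottom 3 mm thick, 80 g. Origin: centre of the underside, its z along the axis towards the mouth. Lies tilted in cradle_2 at the start. Nested on the middle beaker's floor its rim is 27 mm above the middle beaker's rim.
- cradle_1: Fixed grey plastic cradle, base 150 x 90 mm. Origin: centre of its underside, z up, own -x roughly to the robot. The middle beaker lies in its V trough, axis tilted 27 deg from vertical, mouth up towards own -x: axis (-0.454, 0, 0.891), foot centre at (31, 0, 40) mm in this frame, foot on a ledge. Trough holds the lower 66 mm; above, the sides (own +-y) are free to grip. Pull out along the axis.
- cradle_2: Fixed grey plastic cradle, base 150 x 90 mm. Origin: centre of its underside, z up, own -x roughly to the robot. The slim beaker lies in its V trough, axis tilted 27 deg from vertical, mouth up towards own -x: axis (-0.454, 0, 0.891), foot centre at (19, 0, 34) mm in this frame, foot on a ledge. Trough holds the lower 66 mm; above, the sides (own +-y) are free to grip. Pull out along the axis.
- jar_1: Closed juice jar, dark red, 48 mm in diameter, 85 mm tall, loose bystander beyond the dish. Origin: centre of its underside.
- jar_2: Closed juice jar, dark purple, otherwise like jar_1; loose bystander. Origin: centre of its underside.
- pot_lid: White plastic screw lid lying on the bench between robot and dish, 60 mm in diameter, 22 mm high, loose bystander. Origin: centre of its underside.

How it is judged:
By the outcome, as a careful person would: the job done as asked, in the order asked, and still so for the second after the job is handed in, with the robot touching nothing.
It also fails if it takes over 72 s, if anything falls off the work surface, if the arm or the gripper's body presses on something with over 40 N, if the wrist force passes 120 N, or if a joint passes its speed limit or range.

## Working session

There is one attempt and no reset: what is moved stays moved. The work goes in short steps, Python scripts to look and compute and a shell command to move; the robot and the scene stay as the last step left them, time stands still between calls to the robot, and variables do not carry over. Pictures are saved under pics/ and viewed, and the job is handed in when it is done.

```bash
ls; mkdir -p pics; cat > h.py <<'E'
from plant import *
import numpy as np, cv2
from scipy.spatial.transform import Rotation as Rn
def cam(name,save=None):
    c=read_camera(name)
    if save: cv2.imwrite('pics/'+save,cv2.cvtColor(np.asarray(c['frame']),cv2.COLOR_RGB2BGR))
    c['R']=np.array(c['R']);c['t']=np.array(c['t']);return c
def K(c): return np.array([[c['fx'],0,c['cx']],[0,c['fy'],c['cy']],[0,0,1.]])
def ray(c,u,v):
    p=cv2.undistortPoints(np.array([[[u,v]]],float),K(c),np.array([c['k1'],0,0,0.]))[0,0]
    d=c['R'].T@np.array([p[0],p[1],1]);return -c['R'].T@c['t'],d/np.linalg.norm(d)
def onz(c,u,v,z):
    o,d=ray(c,u,v);return o+d*(z-o[2])/d[2]
def tri(obs):
    A=np.zeros((3,3));b=np.zeros(3)
    for c,u,v in obs:
        o,d=ray(c,u,v);P=np.eye(3)-np.outer(d,d);A+=P;b+=P@o
    x=np.linalg.solve(A,b);return x
def proj(c,X):
    r=cv2.Rodrigues(c['R'])[0];return cv2.projectPoints(np.array(X,float).reshape(-1,1,3),r,c['t'],K(c),np.array([c['k1'],0,0,0.]))[0][:,0]
E
python3 - <<'E'
from h import *
s=state();print({k:np.round(v,4).tolist() for k,v in s.items()})
for n in ['side','top','wrist']:
    c=cam(n,n+'0.png');print(n,c['fx'],c['fy'],c['cx'],c['cy'],c['k1'],np.round(-c['R'].T@c['t'],3),np.round(c['R'],3).tolist())
E
```

```text
pics
{'time_s': 0.0, 'joint_positions': [1.1984, 0.4808, 1.5969, 0.0, 1.0651, -0.0466], 'dq': [-0.0018, 0.001, 0.0004, -0.0002, -0.0005, -0.0006], 'joint_efforts': [0.0035, -95.0627, -43.0197, 0.0005, 0.0118, 0.0], 'eef_pos': [0.2079, 0.6154, 0.2447], 'tool_rot': [-0.5095, -3.0997, 0.0019], 'force': [0.2369, -0.5016, -0.3559], 'torque': [-0.0009, -0.0312, 0.0522], 'grip_width': 0.0852}
side 491.7847259226727 491.7847259226727 283.60479347170883 209.6046528634941 0.05477943012691639 [0.509 0.715 0.839] [[-0.999, -0.042, 0.011], [-0.038, 0.737, -0.674], [0.021, -0.674, -0.738]]
top 469.89759032649874 469.89759032649874 273.4266742798666 212.65045079894847 0.003995685092157297 [0.444 0.022 1.102] [[0.021, -1.0, 0.001], [-0.995, -0.021, -0.099], [0.099, 0.001, -0.995]]
wrist 299.88226182358585 299.88226182358585 282.1444827570172 210.4631715476888 -0.019989210792564754 [0.135 0.641 0.373] [[0.321, 0.947, -0.001], [0.902, -0.305, 0.306], [0.29, -0.099, -0.952]]
```

View pics/side0.png

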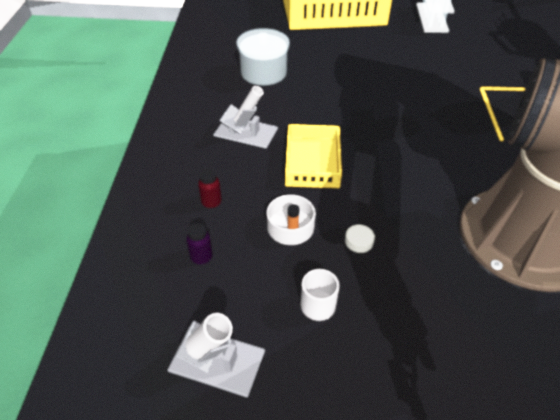

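View pics/top0.png

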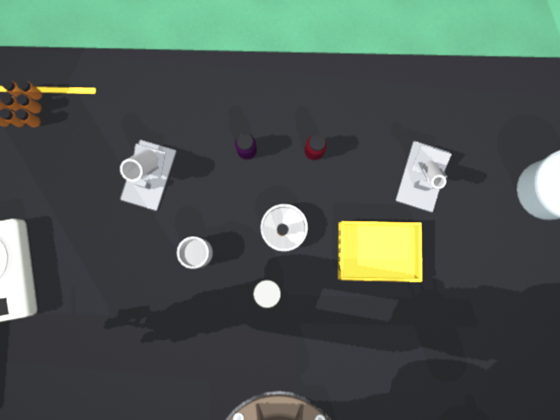

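View pics/wrist0.png

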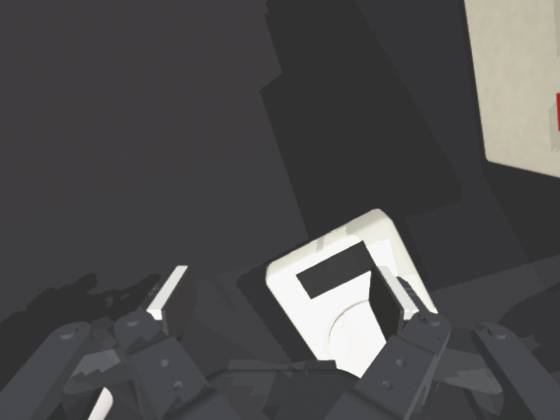

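Side picture: dish (291,218) with the vial, squat beaker (319,295), cradle_1 lower left (217,355), cradle_2 (247,125), yellow basket (315,155), lid (360,239), jars (210,190) and (199,243). Top picture: dish (284,228), squat (194,253), middle beaker mouth (131,171), slim mouth (439,181), basket (380,251), lid (267,294). Next: measure these from crops.

```bash
python3 - <<'E'
import cv2,numpy as np
t=cv2.imread('pics/top0.png');s=cv2.imread('pics/side0.png')
def crop(im,x0,y0,w,h,k): return cv2.resize(im[y0:y0+h,x0:x0+w],None,fx=k,fy=k,interpolation=cv2.INTER_CUBIC)
a=np.hstack([crop(t,110,130,80,90,5),crop(t,385,130,80,90,5)])
cv2.imwrite('pics/c1.png',a)
a=np.hstack([crop(t,160,200,160,110,5)]);cv2.imwrite('pics/c2.png',a)
a=np.hstack([crop(s,165,300,110,100,4),crop(s,205,75,80,100,4)]);cv2.imwrite('pics/c3.png',a)
a=np.hstack([crop(s,250,185,100,150,4),]);cv2.imwrite('pics/c4.png',a)
E
```

```text
(no output)
```

View pics/c1.png

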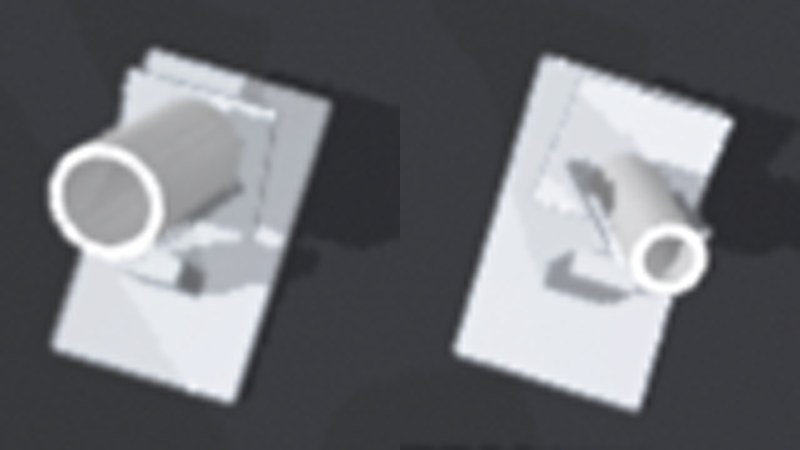

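View pics/c2.png

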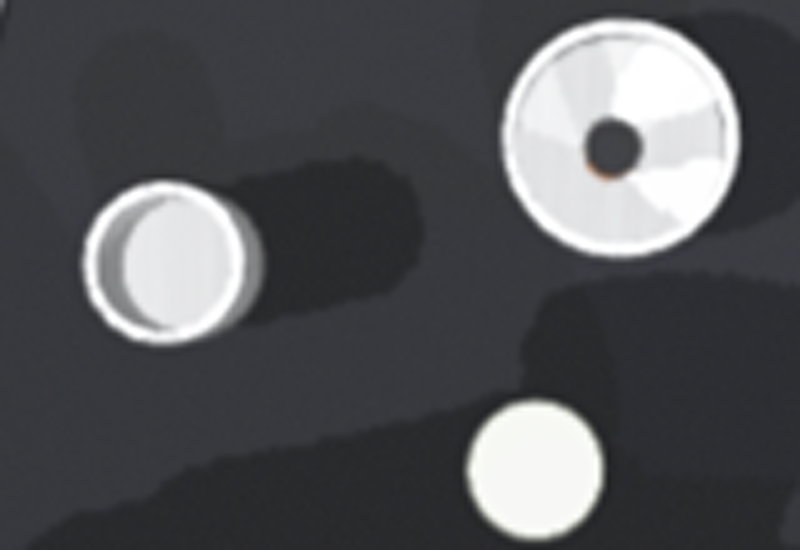

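View pics/c3.png

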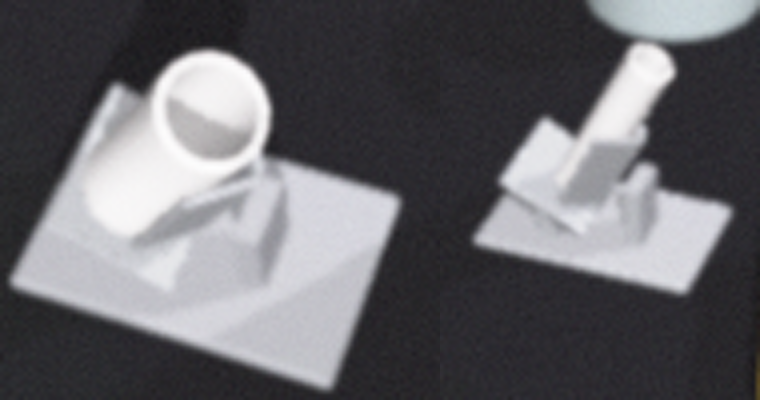

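View pics/c4.png

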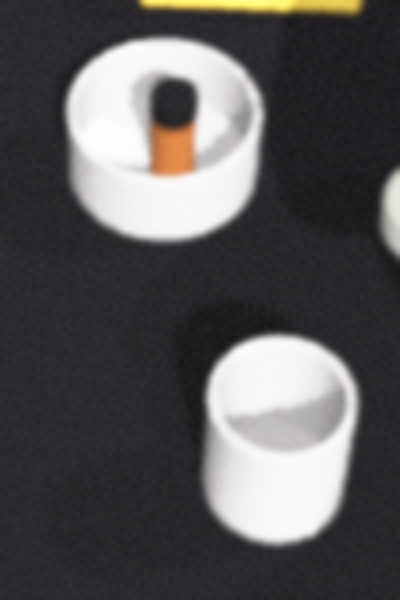

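Crops: in the top picture, middle mouth (131,169.2), slim mouth (438.2,181.4), squat rim (192.6,252), dish rim (283.8,227), cap (282.2,228.2). In the side picture, middle mouth (217.6,326), slim (256.7,90.4), dish rim (291,212.5), squat rim (320,283.4), cap (294,206).

```bash
python3 - <<'E'
from h import *
T=cam('top');S=cam('side')
g=cv2.cvtColor(T['frame'],cv2.COLOR_RGB2HSV)
for n,(a,b,c,d) in dict(mid=(131,169.2,217.6,326.1),slim=(438.2,181.4,256.7,90.4),dish=(283.8,227,291,212.5),squat=(192.6,252,320.1,283.4),vial=(282.2,228.2,294,206.4)).items():
    X=tri([(T,a,b),(S,c,d)]);print(n,np.round(X*1000,1),np.round(proj(T,X)-[a,b],1),np.round(proj(S,X)-[c,d],1))
print('onz squat.072',onz(T,192.6,252,.072),'dish.048',onz(T,283.8,227,.048),'vial .065',onz(T,282.2,228.2,.065),'lid',onz(T,266.8,293.6,.022))
# cradle base corners (base thickness unknown, small) top: 
def cr(px,x0): return [( (p[0]+.5)/5-.5+x0,(p[1]+.5)/5-.5+130) for p in px]
for n,c in dict(c1=cr([(52,348),(237,402),(330,101)],110),c2=cr([(545-400,55),(733-400,120),(640-400,410),(453-400,352)],385)).items():
    P=[onz(T,u,v,.008) for u,v in c];print(n,[np.round(p[:2]*1000).tolist() for p in P])
# basket
m=cv2.inRange(g,(22,120,120),(35,255,255));cs=cv2.findContours(m,0,2)[0]
for c in cs:
    if cv2.contourArea(c)>1000:
        print('yellow',cv2.minAreaRect(c)); b=cv2.boxPoints(cv2.minAreaRect(c));print([np.round(onz(T,u,v,.045)[:2]*1000).tolist() for u,v in b])
for c in [((210-0),0)]:pass
# jars top: dark caps
for n,(u,v) in dict(j1=(316,141),j2=(246,142)).items(): print(n,onz(T,u,v,.085))
E
```

```text
mid [624.9 323.7 128.2] [[-0.   0.4]] [[-0.5 -0.1]]
slim [ 611.6 -317.3  139.6] [[ 0.  -0.1]] [[0.1 0. ]]
dish [515.8  -1.2  46.6] [[-0.   0.3]] [[-0.3 -0. ]]
squat [455.6 197.2  73.3] [[-0.   0.1]] [[-0.1 -0. ]]
vial [510.6   2.9  70.9] [[-0.1  0.7]] [[-0.7 -0.1]]
onz squat.072 [0.45581983 0.19743932 0.072     ] dish.048 [ 0.51632936 -0.00121095  0.048     ] vial .065 [0.51242906 0.00264373 0.065     ] lid [0.36582421 0.03399286 0.022     ]
c1 [[576.0, 383.0], [553.0, 295.0], [697.0, 258.0]]
c2 [[731.0, -306.0], [702.0, -395.0], [562.0, -350.0], [588.0, -262.0]]
yellow ((379.9999694824219, 251.5), (83.99998474121094, 60.99999237060547), 0.0)
[[396.0, -124.0], [533.0, -123.0], [537.0, -313.0], [400.0, -311.0]]
j1 [ 0.70551635 -0.06794623  0.085     ]
j2 [0.70000526 0.0865367  0.085     ]
```

Triangulated rim heights agree with the text: dish 46.6 mm, squat 73 mm, middle mouth 128 mm, slim mouth 140 mm. Cradle yaws come out at about -14.5° and -17.3°. The jaws' current direction (azimuth 71°) already suits everything, so I'll hover over the vial with the jaws half open.

```bash
python3 -m creep '[[0.6,40,-80,0,0,0,0],[0.6,80,-160,0,0,0,0],[0.6,120,-240,-10,0,0,0],[0.6,150,-300,-20,0,0,0],[0.6,180,-360,-30,0,0,0],[0.6,210,-420,-45,0,0,0],[0.6,240,-480,-60,0,0,0],[0.6,270,-545,-75,0,0,0],[0.6,290,-590,-85,0,0,0],[0.6,304,-613,-95,0,0,0],[0.6,304,-613,-95,0,0,0],[0.6,304,-613,-95,0,0,0],[0.6,304,-613,-95,0,0,0],[0.6,304,-613,-95,0,0,0],[0.6,304,-613,-95,0,0,0]]'
python3 - <<'E'
from h import *
s=state();print({k:np.round(v,4).tolist() for k,v in s.items()})
c=cam('wrist','w1.png');cam('top','t1.png')
p=np.array(s['eef_pos']);R=Rn.from_rotvec(s['tool_rot']).as_matrix();print(R.round(3))
print(proj(c,[p+R[:,2]*d for d in(0,.014)]), proj(c,[[.5124,.0026,.065],[.5163,-.0012,.048]]))
E
```

```text
time_s: 1.75
eef_pos: [0.5139, -0.0014, 0.1491]
tool_rot: [0.515, 3.098, -0.002]
force: [0.2, -0.2, 0.5]
grip_width: 0.0512
{'time_s': 1.75, 'joint_positions': [-0.061, 0.4206, 2.0002, -0.0016, 0.7203, -1.3009], 'dq': [0.0721, -0.0331, 0.0399, 0.0181, 0.0204, 0.0733], 'joint_efforts': [-5.1392, -74.6934, -32.4062, -0.4762, -0.3807, -1.9372], 'eef_pos': [0.5139, -0.0014, 0.1491], 'tool_rot': [0.5153, 3.0984, -0.0016], 'force': [0.1996, -0.2204, 0.5297], 'torque': [0.0067, -0.0369, 0.0035], 'grip_width': 0.0512}
[[-0.946  0.324  0.   ]
 [ 0.324  0.946 -0.001]
 [-0.001 -0.001 -1.   ]]
[[281.84011581 281.62744323]
 [281.86638299 267.61204389]] [[286.44392812 218.70745737]
 [283.27107746 217.44707943]]
```

View pics/w1.png

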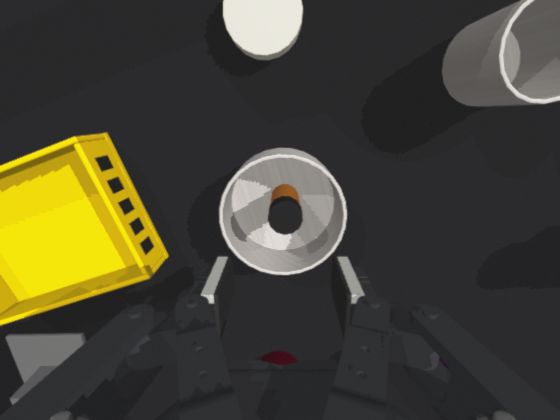

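The wrist picture shows the dish rim centred at about (283,212) and the cap at about (286,216), with the open pads at (218,278) and (345,275). I'll segment both and compare with the top view.

```bash
cat >> h.py <<'E'
def rimfit(c,u0,v0,r0,r1,thr=200,n=120,outer=True):
    # radial scan: outermost bright pixel -> ellipse
    g=cv2.cvtColor(np.asarray(c['frame']),cv2.COLOR_RGB2GRAY).astype(np.float32);P=[]
    for a in np.linspace(0,2*np.pi,n,endpoint=False):
        rr=np.arange(r0,r1,.25);x=(u0+rr*np.cos(a)).astype(np.float32);y=(v0+rr*np.sin(a)).astype(np.float32)
        I=cv2.remap(g,x[None],y[None],1)[0];k=np.where(I>thr)[0]
        if len(k): P.append((x[k[-1]],y[k[-1]]))
    P=np.array(P,np.float32);e=cv2.fitEllipse(P)
    for _ in range(3):
        th=np.deg2rad(e[2]);d=P-np.array(e[0]);q=np.c_[d@[np.cos(th),np.sin(th)]/(e[1][0]/2),d@[-np.sin(th),np.cos(th)]/(e[1][1]/2)]
        ok=abs(np.linalg.norm(q,axis=1)-1)<.06
        if ok.sum()>10:e=cv2.fitEllipse(P[ok])
    return e,len(P)
E
python3 - <<'E'
from h import *
c=cam('wrist');f=c['frame'].astype(int)
m=((f.max(2)<75)).astype(np.uint8)
mm=np.zeros_like(m);cv2.circle(mm,(284,212),45,1,-1);m&=mm
n,l,st,ce=cv2.connectedComponentsWithStats(m)
for i in range(1,n):
    if st[i,4]>50: print(st[i],ce[i]); u,v=ce[i]
e,k=rimfit(c,283,212,52,72,170);print('dish',e,k)
print(onz(c,*e[0],.048)*1000)
T=cam('top');e2,k=rimfit(T,283.8,227,18,30,190);print(e2,k,onz(T,*e2[0],.048)*1000, 'tri',tri([(c,*e[0]),(T,*e2[0])])*1000)
e3,k=rimfit(T,192.6,252,12,19.5,200);print('squat',e3,k,onz(T,*e3[0],.072)*1000)
h=(T['frame'].max(2)<100).astype(np.uint8)[218:238,272:292];ys,xs=np.where(h);print(xs.mean()+272,ys.mean()+218,len(xs)); print(onz(T,xs.mean()+272,ys.mean()+218,.065)*1000)
E
```

```text
[ 265  200   34   37 1009] [281.80277502 218.07433102]
dish ((279.7760314941406, 217.18360900878906), (119.69203186035156, 125.59265899658203), 88.94657897949219) 120
[513.17345172  -0.63234856  48.        ]
((282.9477844238281, 241.58065795898438), (17.86309051513672, 31.34788703918457), 92.29936218261719) 23 [4.83565753e+02 8.67191189e-02 4.80000000e+01] tri [481.551559     6.26587461 140.99975714]
squat ((192.59561157226562, 252.10960388183594), (31.69244384765625, 31.961902618408203), 61.35486602783203) 120 [455.58120595 197.43985233  72.        ]
nan nan 0
[nan nan nan]<stdin>:12: RuntimeWarning: Mean of empty slice.
  ret = ret.dtype.type(ret / rcount)
```

```bash
python3 - <<'E'
from h import *
c=cam('wrist');f=c['frame'].astype(int);s=state()
print(np.round(s['eef_pos'],4),np.round(s['tool_rot'],3),np.round(s['dq'],3))
print('cap top',onz(c,282,217.5,.065)*1000,'dish',onz(c,279.8,217.2,.048)*1000, 'prev top est 512.4 2.6')
print(proj(c,[[.5124,.0026,.065]]))
for z in(.06,.065,.07):print(z,onz(c,282,217.5,z)*1000)
E
```

```text
[0.5115 0.0035 0.1502] [-5.08e-01 -3.10e+00  1.00e-03] [ 0.009 -0.004  0.    -0.001 -0.001 -0.001]
cap top [508.21085808   4.28918015  65.        ] dish [512.9778262    0.76960222  48.        ] prev top est 512.4 2.6
[[281.6616212  223.12987768]]
0.06 [509.85308683   3.7273979   60.        ]
0.065 [508.21085808   4.28918015  65.        ]
0.07 [506.56862933   4.8509624   70.        ]
```

The two cameras differ by a near-constant (-3.5,+2) mm, so I'm using the mean: vial (510.3,3.4), dish (514.7,-0.2). Now down and close.

```bash
python3 -m creep '[[0.5,-1,0,-25,0,0,0],[0.5,-1,0,-50,0,0,0],[0.5,-1,0,-75,0,0,0],[0.5,-1,0,-92,0,0,0],[0.5,-1,0,-100,0,0,0],[0.5,-1,0,-100,0,0,0],[0,-1,0,-100,0,0,0],[0,-1,0,-100,0,0,0],[0,-1,0,-100,0,0,0],[0,-1,0,-100,0,0,0],[0,-1,0,-100,0,0,0],[0,-1,0,-100,0,0,0],[0,-1,0,-100,0,0,0],[0,-1,0,-100,0,0,0]]'
python3 - <<'E'
from h import *
cam('wrist','w2.png')
E
```

```text
time_s: 3.4
eef_pos: [0.5112, 0.0035, 0.0509]
tool_rot: [0.508, 3.099, -0.0]
force: [0.3, 1.0, 8.2]
grip_width: 0.0255
```

View pics/w2.png

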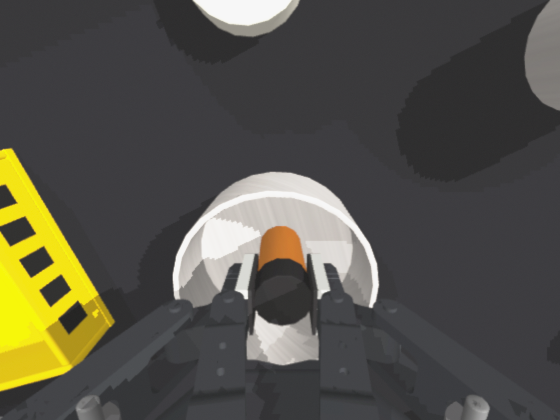

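The vial is held (grip width 25.5 mm); the cap sits between the pads at about (283,290). Lift it, carry it to the basket centre and stop just above the floor.

```bash
python3 -m creep '[[0,0,0,25,0,0,0],[0,0,0,60,0,0,0],[0,-5,-25,85,0,0,0],[0,-14,-70,90,0,0,0],[0,-23,-115,90,0,0,0],[0,-32,-160,90,0,0,0],[0,-41,-200,88,0,0,0],[0,-44,-220,75,0,0,0],[0,-44,-220,55,0,0,0],[0,-44,-220,35,0,0,0],[0,-44,-220,20,0,0,0],[0,-44,-220,12,0,0,0],[0,-44,-220,9,0,0,0],[0,-44,-220,9,0,0,0]]'
python3 - <<'E'
from h import *
cam('wrist','w3.png');cam('side','s3.png')
print(state()['force'],state()['eef_pos'])
E
```

```text
time_s: 4.85
eef_pos: [0.4673, -0.2165, 0.0601]
tool_rot: [0.508, 3.099, -0.0]
force: [0.0, -0.5, -0.9]
grip_width: 0.0251
[-0.99519509 -0.28671518 -1.001518  ] [ 0.46751107 -0.21663472  0.06054282]
```

View pics/w3.png

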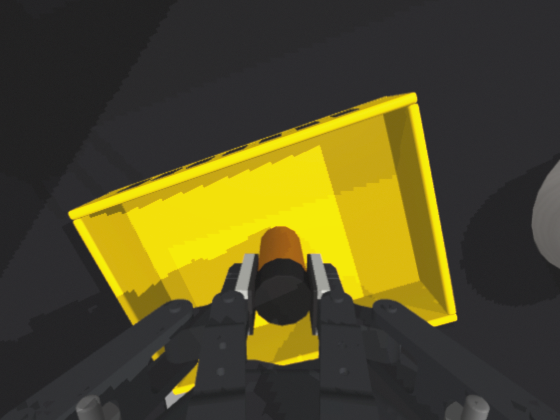

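View pics/s3.png

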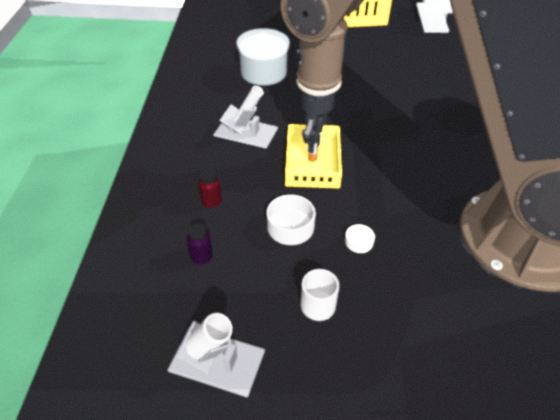

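The vial hangs upright over the middle of the basket (side picture (313,155)). Lower it in small steps.

```bash
python3 -m creep '[[0,0,0,-3,0,0,0],[0,0,0,-5,0,0,0],[0,0,0,-6,0,0,0],[0,0,0,-7,0,0,0],[0,0,0,-7.5,0,0,0],[0,0,0,-8,0,0,0],[0,0,0,-8,0,0,0]]'
```

```text
time_s: 5.65
eef_pos: [0.4677, -0.2167, 0.0529]
tool_rot: [0.508, 3.098, -0.001]
force: [-2.1, 0.1, 9.3]
grip_width: 0.025
```

Contact at 9 N, 2 mm above the dish-floor height, which matches the basket's 5 mm floor. Release, rise and go to hover over the squat beaker.

```bash
python3 -m creep '[[0.5,0,0,0,0,0,0],[0.5,0,0,0,0,0,0],[0.5,0,0,1,0,0,0],[0.5,0,0,15,0,0,0],[0.5,0,0,45,0,0,0],[0.7,0,10,80,0,0,0],[1,-2,55,105,0,0,0],[1,-4,105,110,0,0,0],[1,-5,155,110,0,0,0],[1,-6,205,110,0,0,0],[1,-8,255,110,0,0,0],[1,-10,305,110,0,0,0],[1,-12,350,110,0,0,0],[1,-13,390,110,0,0,0],[1,-14,415,110,0,0,0],[1,-14,415,110,0,0,0],[1,-14,415,110,0,0,0],[1,-14,415,110,0,0,0],[1,-14,415,110,0,0,0]]'
python3 - <<'E'
from h import *
c=cam('wrist','w4.png');s=state();p=np.array(s['eef_pos']);print(p,np.round(s['dq'],3))
cam('top','t4.png')
print(proj(c,[p,[.4556,.1974,.072]]))
E
```

```text
time_s: 7.55
eef_pos: [0.4538, 0.1973, 0.1629]
tool_rot: [0.51, 3.098, -0.001]
force: [0.4, -0.8, 0.6]
grip_width: 0.0852
[0.45381818 0.1973581  0.1629613 ] [ 0.001 -0.002 -0.002 -0.    -0.001  0.001]
[[281.98287663 281.67425339]
 [282.89124463 220.97872341]]
```

View pics/w4.png

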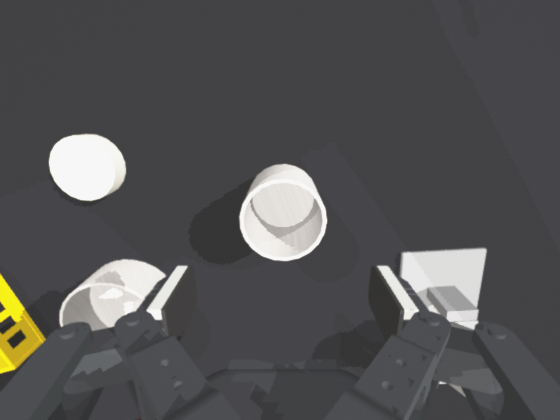

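View pics/t4.png

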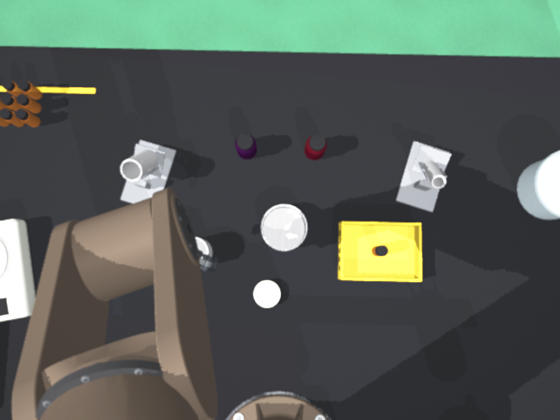

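The top picture shows the vial standing in the basket at (380,251). In the wrist picture the squat rim is centred at about (283.5,219.7), 1 px from the projection.

```bash
python3 - <<'E'
from h import *
c=cam('wrist');T=cam('top')
e,k=rimfit(c,283.5,219.7,30,50,170);print(e,k,onz(c,*e[0],.072)*1000)
e2,k=rimfit(T,284,227,18,30,170);print('dish',e2,k,onz(T,*e2[0],.048)*1000)
print(np.array(state()['eef_pos'])*1000)
E
```

```text
((282.791748046875, 215.7994842529297), (85.8873062133789, 91.00851440429688), 10.246917724609375) 120 [451.66738914 198.83671537  72.        ]
dish ((283.6241760253906, 226.93540954589844), (46.033145904541016, 46.85719299316406), 3.080209493637085) 120 [516.46649691  -0.81315002  48.        ]
[453.86215772 197.68653364 162.96410749]
```

Centre estimate (454.6,197.8). Descend to TCP z≈60 and close.

```bash
python3 -m creep '[[1,1,0,-30,0,0,0],[1,1,0,-60,0,0,0],[1,1,0,-85,0,0,0],[1,1,0,-98,0,0,0],[1,1,0,-103,0,0,0],[1,1,0,-103,0,0,0],[0,1,0,-103,0,0,0],[0,1,0,-103,0,0,0],[0,1,0,-103,0,0,0],[0,1,0,-103,0,0,0],[0,1,0,-103,0,0,0],[0,1,0,-103,0,0,0]]'
python3 - <<'E'
from h import *
cam('wrist','w5.png');cam('side','s5.png')
im=cv2.imread('pics/s5.png')[230:340,260:400];cv2.imwrite('pics/s5c.png',cv2.resize(im,None,fx=5,fy=5,interpolation=2))
E
```

```text
time_s: 8.95
eef_pos: [0.4553, 0.1978, 0.0612]
tool_rot: [0.509, 3.096, -0.0]
force: [-2.1, -2.9, 8.6]
grip_width: 0.0649
```

View pics/w5.png

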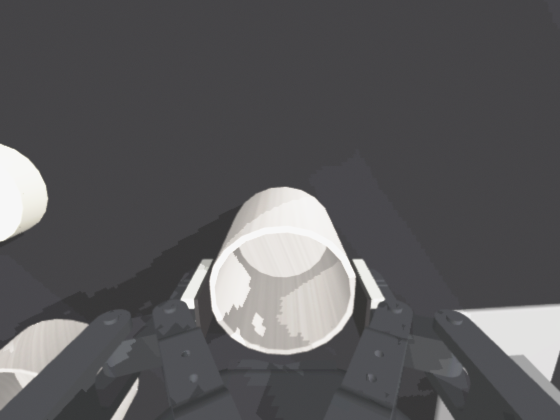

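View pics/s5c.png

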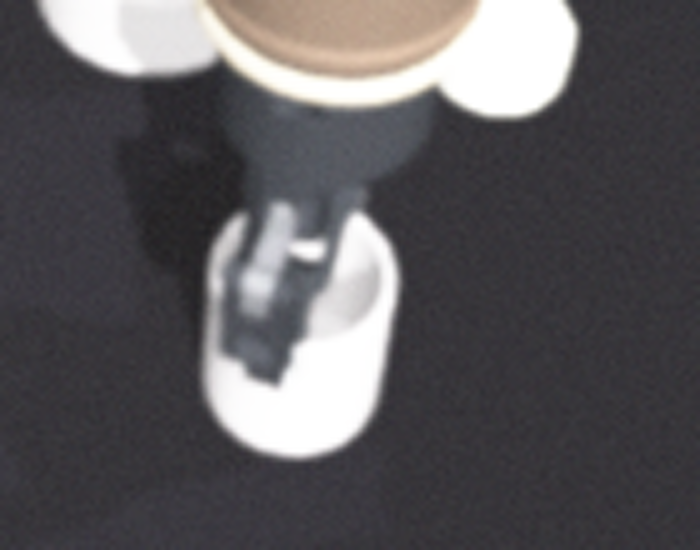

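Gripped (64.9 mm). The side picture shows the near fingertip at about (312.5,306); checking its height by ray.

```bash
python3 - <<'E'
from h import *
S=cam('side')
u,v=260+265.5/5-.5,230+383.5/5-.5
o,d=ray(S,u,v)
for y in(.228,.232,.238,.243,.246):
    p=o+d*(y-o[1])/d[1];print(y,np.round(p*1000,1))
W=cam('wrist')
p=np.array(state()['eef_pos']);R=Rn.from_rotvec(state()['tool_rot']).as_matrix()
for d in (0,.004,.008,.012,.016):
    print(d,proj(W,[p+R@[sx*.011,sy*.034,d] for sx in(-1,1) for sy in(-1,1)]).round(0).tolist())
print(proj(W,[p+R@[0,0,(p[2]-.072)]]))
E
```

```text
0.228 [467.6 228.   43.3]
0.232 [467.9 232.   49.8]
0.238 [468.4 238.   59.6]
0.243 [468.8 243.   67.8]
0.246 [469.1 246.   72.7]
0 [[214.0, 301.0], [350.0, 301.0], [210.0, 261.0], [353.0, 261.0]]
0.004 [[215.0, 296.0], [348.0, 296.0], [212.0, 257.0], [352.0, 257.0]]
0.008 [[217.0, 292.0], [347.0, 292.0], [214.0, 254.0], [350.0, 254.0]]
0.012 [[219.0, 288.0], [345.0, 288.0], [216.0, 250.0], [348.0, 250.0]]
0.016 [[220.0, 284.0], [344.0, 284.0], [217.0, 247.0], [347.0, 247.0]]
[[281.88079424 294.33397065]]
```

The pads bite about 12–15 mm of the rim, which is enough. The earlier wrist fit was biased by the dish's outer wall; the top view after the lift puts the dish at (516.4,-0.8). Carry the beaker there.

```bash
python3 -m creep '[[0,0,0,15,0,0,0],[0,0,0,40,0,0,0],[0,2,-6,70,0,0,0],[0,12,-40,80,0,0,0],[0,24,-80,80,0,0,0],[0,37,-120,80,0,0,0],[0,50,-160,80,0,0,0],[0,58,-188,80,0,0,0],[0,62,-199,80,0,0,0],[0,62,-199,80,0,0,0],[0,62,-199,65,0,0,0],[0,62,-199,65,0,0,0],[0,62,-199,65,0,0,0]]'
python3 - <<'E'
from h import *
W=cam('wrist','w6.png');cam('side','s6.png');print(np.array(state()['eef_pos'])*1000)
im=cv2.imread('pics/s6.png')[150:270,230:370];cv2.imwrite('pics/s6c.png',cv2.resize(im,None,fx=5,fy=5,interpolation=2))
E
```

```text
time_s: 10.45
eef_pos: [0.5168, -0.0003, 0.1264]
tool_rot: [0.507, 3.097, -0.0]
force: [-0.4, -0.2, -1.2]
grip_width: 0.0649
[517.36610626  -0.56946308 126.70928958]
```

View pics/w6.png

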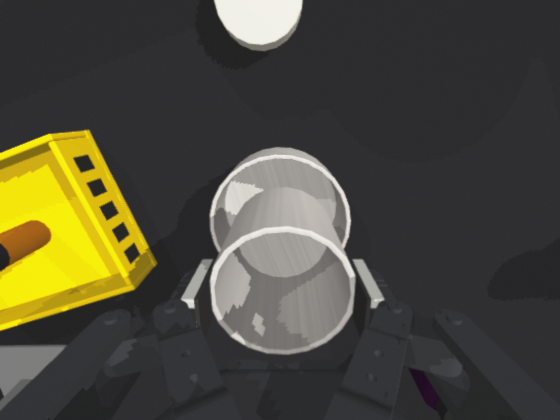

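View pics/s6c.png

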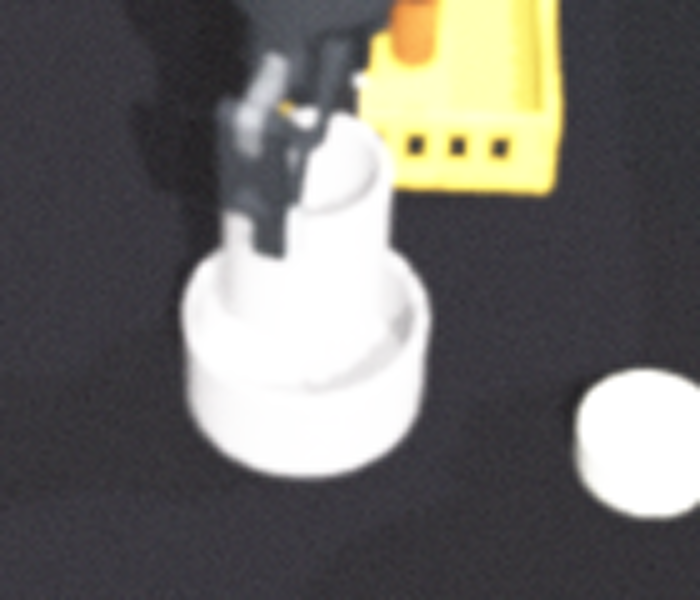

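Alignment is good: wrist dish centre column ~280, beaker 283. Descend to just above the floor, then touch.

```bash
python3 -m creep '[[0,0,0,-15,0,0,0],[0,0,0,-30,0,0,0],[0,0,0,-45,0,0,0],[0,0,0,-54,0,0,0],[0,0,0,-58,0,0,0],[0,0,0,-60,0,0,0],[0,0,0,-61,0,0,0],[0,0,0,-62,0,0,0],[0,0,0,-62.5,0,0,0],[0,0,0,-63,0,0,0],[0,0,0,-63,0,0,0]]'
```

```text
time_s: 11.65
eef_pos: [0.5177, -0.0006, 0.0643]
tool_rot: [0.507, 3.095, 0.0]
force: [-0.8, -0.4, 6.9]
grip_width: 0.0651
```

Contact at TCP z 64.3 mm, exactly 3 mm above the bench grasp. Release, rise, look.

```bash
python3 -m creep '[[1,0,0,0,0,0,0],[1,0,0,0,0,0,0],[1,0,0,1,0,0,0],[1,0,0,15,0,0,0],[1,0,0,50,0,0,0],[1,0,0,100,0,0,0],[1,0,20,130,0,0,0],[1,5,60,150,0,0,0],[1,5,60,150,0,0,0],[1,5,60,150,0,0,0]]'
python3 - <<'E'
from h import *
T=cam('top','t7.png');cam('side','s7.png')
im=cv2.imread('pics/s7.png')[170:270,240:380];cv2.imwrite('pics/s7c.png',cv2.resize(im,None,fx=5,fy=5,interpolation=2))
s=state();p=np.array(s['eef_pos']);R0=Rn.from_rotvec(s['tool_rot']);print(p*1000,s['joint_positions'])
def plan(c,yaw,foot,grasp):
    y=np.deg2rad(yaw);M=Rn.from_euler('z',yaw,degrees=True).as_matrix()
    f=np.array([c[0],c[1],0])+M@np.array([foot[0],0,foot[1]]);ax=M@np.array([-.454,0,.891])
    Z=-ax;Y=M@[0,1,0];
    if Y@R0.as_matrix()[:,1]<0:Y=-Y
    X=np.cross(Y,Z);Rt=np.c_[X,Y,Z]
    rel=Rn.from_matrix(Rt)*R0.inv()
    P=f+ax*grasp*.001
    print('foot',f*1000,'ax',ax,'mouth',(f+ax*.0)*1000);print('TCP',P*1000,'shift',(P-p)*1000,'rot',np.rad2deg(rel.as_rotvec()))
    return f,ax
f,ax=plan((.6365,.3205),-14.45,(.031,.040),78);print('mouth',(f+ax*.096)*1000)
f,ax=plan((.64575,-.32825),-17.3,(.019,.034),106);print('mouth',(f+ax*.12)*1000)
E
```

```text
time_s: 12.65
eef_pos: [0.5228, 0.0601, 0.2147]
tool_rot: [0.504, 3.095, 0.0]
force: [0.0, -0.2, 0.4]
grip_width: 0.0853
[522.16369726  59.02274483 213.66925896] [ 5.56839084e-02  3.43294324e-01  1.91765319e+00 -1.56323616e-03
  8.76794077e-01 -1.18953435e+00]
foot [666.51933885 312.76441374  40.        ] ax [-0.43963806  0.11328891  0.891     ] mouth [666.51933885 312.76441374  40.        ]
TCP [632.22757023 321.6009486  109.498     ] shift [ 110.06387296  262.57820377 -104.17125896] rot [ -7.63224171 -25.66514085   4.06712557]
mouth [624.31408516 323.64014895 125.536     ]
foot [ 663.89045519 -333.90012261   34.        ] ax [-0.4334614   0.13500819  0.891     ] mouth [ 663.89045519 -333.90012261   34.        ]
TCP [ 617.94354648 -319.58925417  128.446     ] shift [  95.77984922 -378.61199899  -85.22325896] rot [ -8.26652996 -25.46246827   1.2691745 ]
mouth [ 611.87508683 -317.69913947  140.92      ]
```

View pics/t7.png

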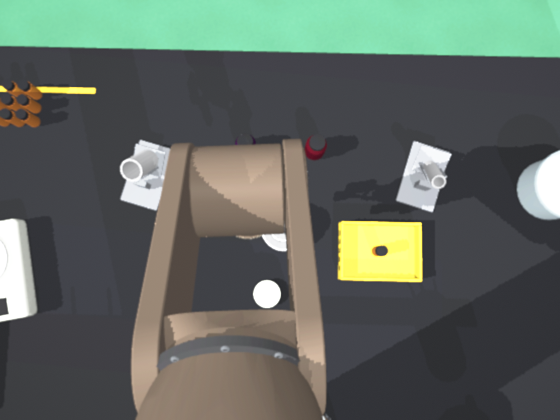

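View pics/s7c.png

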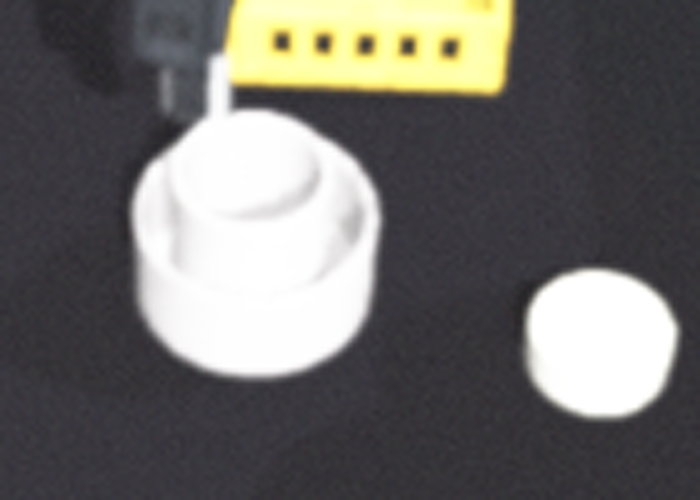

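The side picture shows the squat beaker seated in the dish, rim above rim (~(290,205)). The modelled middle mouth (624.3,323.6,125.5) matches the triangulated (624.9,323.7,128). Hover 70 mm out along the tilted axis.

```bash
python3 -m creep '[[0.8,10,40,0,0,-3,0],[0.8,20,85,0,-2,-7,1],[0.8,35,130,-5,-4,-13,2],[0.8,50,175,-15,-6,-19,3],[0.8,62,215,-25,-7.6,-25.7,4.1],[0.8,72,245,-35,-7.6,-25.7,4.1],[0.8,79,270,-42,-7.6,-25.7,4.1],[0.8,79,270.5,-42,-7.6,-25.7,4.1],[0.8,79,270.5,-42,-7.6,-25.7,4.1],[0.8,79,270.5,-42,-7.6,-25.7,4.1],[0.8,79,270.5,-42,-7.6,-25.7,4.1]]'
python3 - <<'E'
from h import *
W=cam('wrist','w8.png');s=state();p=np.array(s['eef_pos']);R=Rn.from_rotvec(s['tool_rot']).as_matrix()
print(p*1000,R.round(3),np.round(s['joint_positions'],2))
f=np.array([.66652,.31276,.04]);ax=np.array([-.43964,.11329,.891])
d=np.cross(p-f,ax);print('axis offset mm world',((p-f)-ax*((p-f)@ax))*1000,'tool',R.T@((p-f)-ax*((p-f)@ax))*1000,'along',(p-f)@ax*1000)
print('proj mouth',proj(W,[f+ax*.096]))
E
```

```text
time_s: 13.85
eef_pos: [0.6012, 0.3279, 0.1717]
tool_rot: [0.337, 2.652, -0.081]
force: [1.1, 0.3, -0.1]
grip_width: 0.0683
[601.31309983 328.13255354 171.92605483] [[-0.862  0.25   0.44 ]
 [ 0.223  0.968 -0.113]
 [-0.454  0.    -0.891]] [ 0.64  0.52  1.87 -0.72  0.57 -0.1 ]
axis offset mm world [-0.15986152 -1.38929481  0.0979422 ] tool [-2.16811070e-01 -1.38502036e+00 -1.19873257e-04] along 147.9552330346538
proj mouth [[284.59175237 239.81072018]]
```

View pics/w8.png

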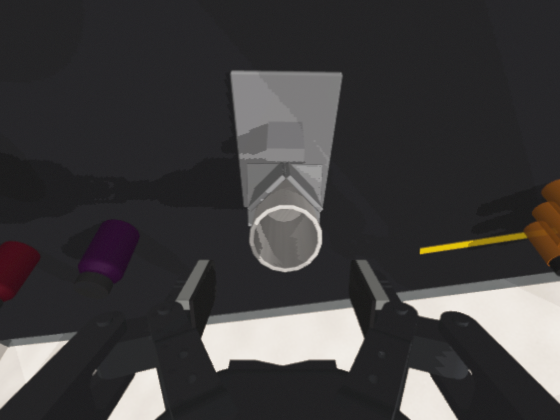

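The middle mouth is at (285.5,237.5) against a projected (284.6,239.8), about 1.5 mm apart. Advance along the axis and close.

```bash
python3 -m creep '[[0.8,9,-1,-18,0,0,0],[0.8,18,-3,-36,0,0,0],[0.8,25,-5,-50,0,0,0],[0.8,29,-6,-58,0,0,0],[0.8,31,-6.5,-62,0,0,0],[0.8,31,-6.5,-62,0,0,0],[0,31,-6.5,-62,0,0,0],[0,31,-6.5,-62,0,0,0],[0,31,-6.5,-62,0,0,0],[0,31,-6.5,-62,0,0,0],[0,31,-6.5,-62,0,0,0],[0,31,-6.5,-62,0,0,0],[0,31,-6.5,-62,0,0,0]]'
python3 - <<'E'
from h import *
W=cam('wrist','w9.png');s=state();p=np.array(s['eef_pos']);R=Rn.from_rotvec(s['tool_rot']).as_matrix()
f=np.array([.66652,.31276,.04]);ax=np.array([-.43964,.11329,.891])
print('tool off',R.T@((p-f)-ax*((p-f)@ax))*1000,'along',(p-f)@ax*1000,p*1000, s['force'])
E
```

```text
time_s: 15.2
eef_pos: [0.6324, 0.322, 0.1109]
tool_rot: [0.337, 2.65, -0.08]
force: [-4.5, -0.3, 7.0]
grip_width: 0.047
tool off [-0.67873746  0.39506235  0.00102636] along 79.22966607783606 [632.37181686 321.96682618 110.90203985] [-3.76010602 -0.26942819  6.95012212]
```

View pics/w9.png

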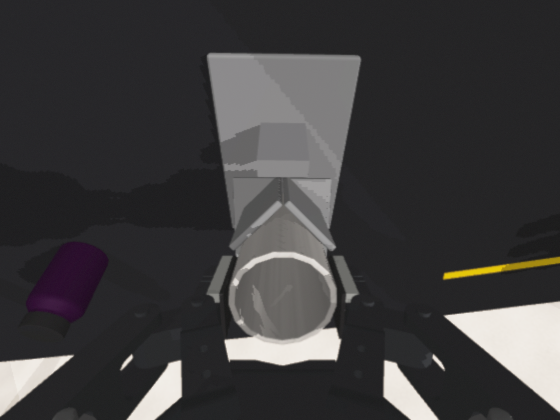

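Gripped (47 mm). Pull out 95 mm along the axis, stand it upright, and look at the nest from above.

```bash
python3 -m creep '[[0,-4,1,9,0,0,0],[0,-13,3.5,27,0,0,0],[0,-25,6.5,50,0,0,0],[0,-37,9.5,75,0,0,0],[0,-42,11,85,0,0,0],[0,-45,0,95,1.5,6,0],[0,-50,-15,100,3.2,12.5,0],[0,-55,-30,105,5,19.5,0],[0,-60,-45,110,6.7,26.1,0],[0,-65,-60,110,6.7,26.1,0],[0,-65,-60,110,6.7,26.1,0],[0,-65,-60,110,6.7,26.1,0]]'
python3 - <<'E'
from h import *
T=cam('top','t10.png');s=state();p=np.array(s['eef_pos']);R=Rn.from_rotvec(s['tool_rot']).as_matrix();print(p*1000,R.round(4),s['grip_width'])
W=cam('wrist','w10.png')
im=cv2.imread('pics/t10.png')[180:280,230:340];cv2.imwrite('pics/t10c.png',cv2.resize(im,None,fx=5,fy=5,interpolation=2))
E
```

```text
time_s: 16.45
eef_pos: [0.5667, 0.2617, 0.2203]
tool_rot: [0.397, 3.112, -0.002]
force: [-0.6, 0.0, -0.1]
grip_width: 0.047
[566.56181957 262.32599156 220.43520071] [[-9.682e-01  2.500e-01  3.500e-03]
 [ 2.500e-01  9.682e-01 -1.500e-03]
 [-3.800e-03 -5.000e-04 -1.000e+00]] 0.046846014740869496
```

View pics/t10c.png

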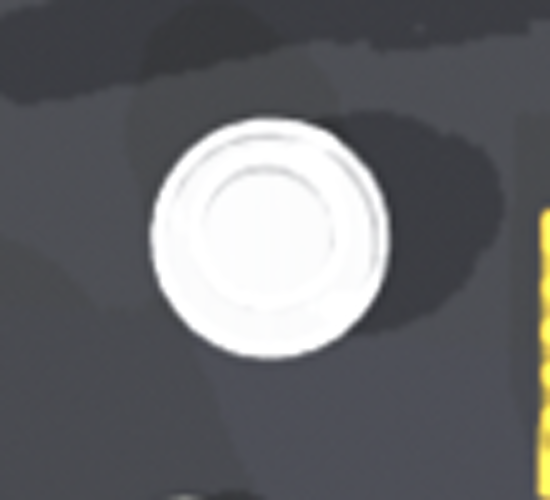

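View pics/w10.png

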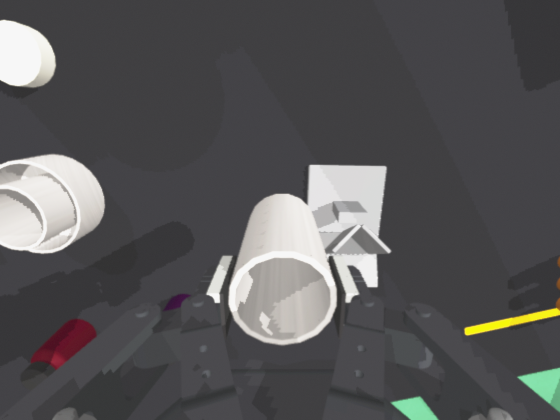

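The held beaker is upright. The nest is overexposed at crop (267,238), so I'll stretch the contrast to find the squat beaker's rim.

```bash
python3 - <<'E'
from h import *
T=cam('top');f=T['frame'][200:256,256:312].astype(float).mean(2)
a=np.clip((f-200)/55*255,0,255).astype(np.uint8);cv2.imwrite('pics/t11.png',cv2.resize(a,None,fx=10,fy=10,interpolation=2))
c=np.array([.5165,-.001])
for z,x,r,n in [(.048,.5165,.052,'dish'),(.075,.5165,.034,'squat out'),(.075,.5165,.031,'squat in'),(.006,.5165,.031,'bottom')]:
    P=proj(T,[[c[0]+r*np.cos(t),c[1]+r*np.sin(t),z] for t in np.linspace(0,6.28,60)]);print(n,P.min(0).round(1),P.max(0).round(1),((P.min(0)-[256,200]+.5)*10).round(),((P.max(0)-[256,200]+.5)*10).round())
E
```

```text
dish [260.6 203.9] [306.8 250.1] [51. 44.] [513. 506.]
squat out [268.5 210.6] [299.5 241.6] [130. 111.] [440. 421.]
squat in [269.8 212. ] [298.1 240.2] [143. 125.] [426. 407.]
bottom [270.  214.9] [296.6 241.4] [145. 154.] [411. 419.]
```

View pics/t11.png

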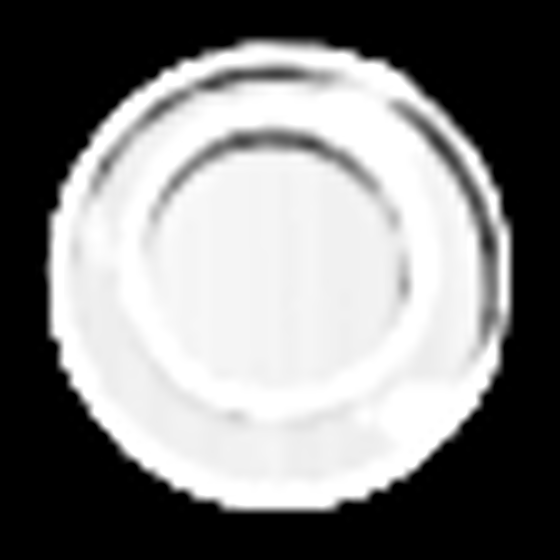

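The squat rim is centred at about (516.8,0.1). Move over it with the foot about 20 mm above its rim, then check.

```bash
python3 -m creep '[[0,-5,-30,0,0,0,0],[0,-13,-70,0,0,0,0],[0,-22,-115,0,0,0,0],[0,-31,-160,0,0,0,0],[0,-39,-205,-5,0,0,0],[0,-46,-240,-15,0,0,0],[0,-50,-262,-30,0,0,0],[0,-50,-262,-43,0,0,0],[0,-50,-262,-43,0,0,0],[0,-50,-262,-43,0,0,0]]'
python3 - <<'E'
from h import *
W=cam('wrist','w12.png');S=cam('side','s12.png')
s=state();p=np.array(s['eef_pos']);R=Rn.from_rotvec(s['tool_rot']).as_matrix();print(p*1000,R[:,2],s['dq'])
def circ(c,z,r):
    P=proj(W,[[c[0]+r*np.cos(t),c[1]+r*np.sin(t),z] for t in np.linspace(0,6.28,120)]);return P.min(0).round(1),P.max(0).round(1)
print('mouth if at TCP',circ(p,p[2]+.0168,.024),'squat rim@516.8,.1',circ((.5168,.0001),.075,.034))
im=cv2.imread('pics/s12.png')[120:260,220:370];cv2.imwrite('pics/s12c.png',cv2.resize(im,None,fx=4,fy=4,interpolation=2))
im=cv2.imread('pics/w12.png')[130:360,170:400];cv2.imwrite('pics/w12c.png',cv2.resize(im,None,fx=2.6,fy=2.6,interpolation=2))
E
```

```text
time_s: 17.6
eef_pos: [0.5167, 0.0016, 0.1778]
tool_rot: [0.392, 3.114, -0.001]
force: [-0.2, 0.1, -1.1]
grip_width: 0.0474
[517.14226339   1.69066407 178.26098519] [ 0.0041698  -0.00112533 -0.99999067] [-0.00268949 -0.00193969 -0.00116764  0.00078656 -0.0008137  -0.00210252]
mouth if at TCP (array([226.8, 253.5]), array([337.9, 348.3])) squat rim@516.8,.1 (array([238.4, 173.1]), array([322.2, 252.4]))
```

View pics/w12c.png

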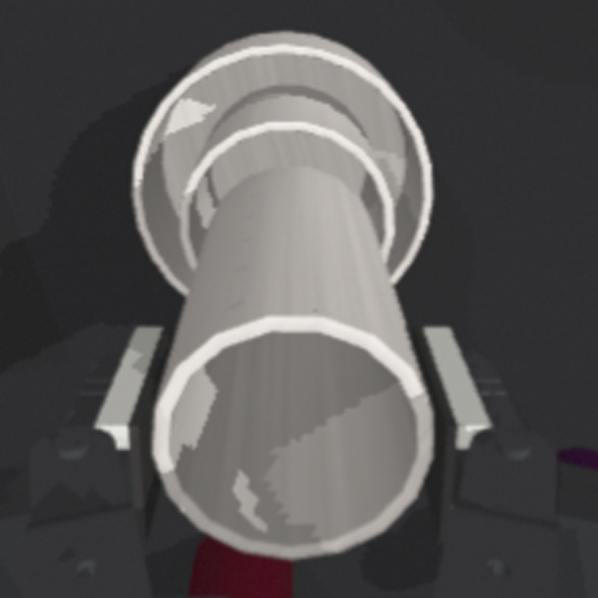

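View pics/s12c.png

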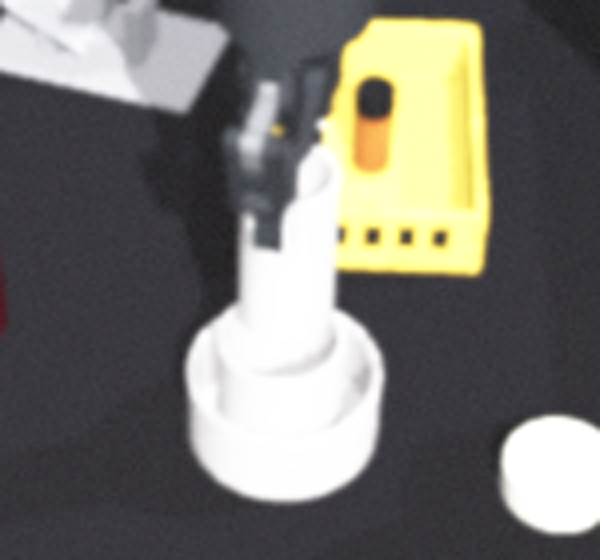

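Wrist and side views both put the held beaker about 3 mm too near the robot (-x) relative to the squat beaker: the wrist rim top is at 176.9 against 173.1 predicted, and the side offset is ~1.75 px. Shift +3/-1 mm and insert.

```bash
python3 -m creep '[[0,3,-1,-5,0,0,0],[0,3,-1,-15,0,0,0],[0,3,-1,-27,0,0,0],[0,3,-1,-40,0,0,0],[0,3,-1,-53,0,0,0],[0,3,-1,-66,0,0,0],[0,3,-1,-77,0,0,0],[0,3,-1,-84,0,0,0],[0,3,-1,-86,0,0,0],[0,3,-1,-86,0,0,0]]'
python3 - <<'E'
from h import *
W=cam('wrist','w13.png');S=cam('side','s13.png')
im=cv2.imread('pics/s13.png')[150:260,220:370];cv2.imwrite('pics/s13c.png',cv2.resize(im,None,fx=4,fy=4,interpolation=2))
print(state()['eef_pos'],state()['force'])
E
```

```text
time_s: 18.7
eef_pos: [0.5201, 0.0007, 0.0921]
tool_rot: [0.392, 3.113, -0.001]
force: [0.5, 1.1, -1.5]
grip_width: 0.0471
[0.52042412 0.00067909 0.09261293] [-0.21933242  0.01797522 -0.95993843]
```

View pics/w13.png

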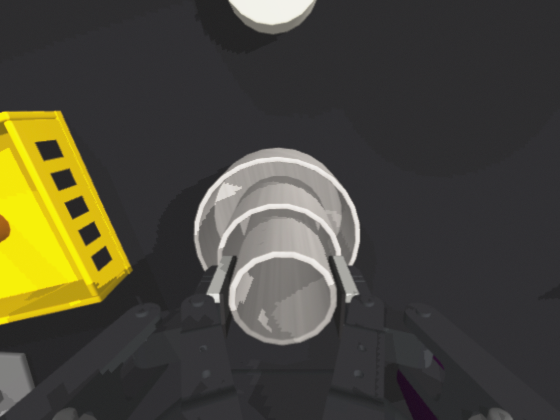

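View pics/s13c.png

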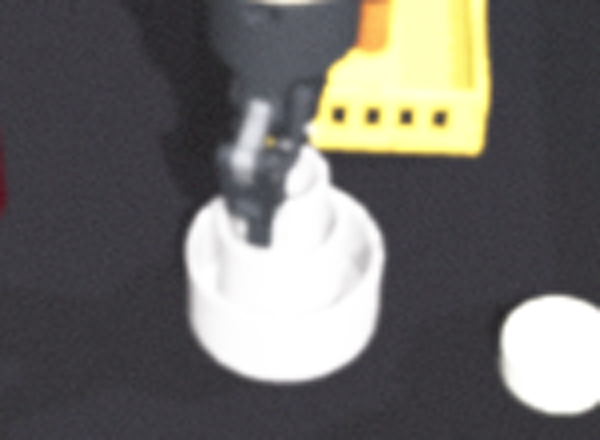

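It's inside with no side load. Touch down slowly.

```bash
python3 -m creep '[[0,0,0,-2,0,0,0],[0,0,0,-3.5,0,0,0],[0,0,0,-4.5,0,0,0],[0,0,0,-5.5,0,0,0],[0,0,0,-6.5,0,0,0],[0,0,0,-7,0,0,0],[0,0,0,-7,0,0,0]]'
```

```text
time_s: 19.5
eef_pos: [0.5208, 0.0008, 0.0862]
tool_rot: [0.392, 3.111, -0.0]
force: [-2.5, 1.8, 15.1]
grip_width: 0.0472
```

Contact at 15 N, at the expected height (86 mm against 85). Release, rise and head toward cradle_2.

```bash
python3 -m creep '[[0.8,0,0,0,0,0,0],[0.8,0,0,0,0,0,0],[0.8,0,0,1,0,0,0],[0.8,0,0,15,0,0,0],[0.8,0,0,45,0,0,0],[0.8,0,0,90,0,0,0],[0.8,0,-15,125,0,0,0],[0.8,0,-60,140,0,0,0],[0.8,0,-105,140,0,0,0],[0.8,10,-150,140,0,0,0],[0.7,20,-195,130,0,0,0],[0.7,30,-240,125,0,0,0],[0.7,35,-270,120,0,0,0],[0.7,35,-270,120,0,0,0],[0.7,35,-270,120,0,0,0],[0.7,35,-270,120,0,0,0]]'
python3 - <<'E'
from h import *
T=cam('top','t14.png');S=cam('side','s14.png')
a=cv2.resize(cv2.imread('pics/t14.png')[195:265,245:325],None,fx=5,fy=5,interpolation=2);b=cv2.resize(cv2.imread('pics/s14.png')[170:250,255:335],None,fx=4.9,fy=4.375,interpolation=2)
f=np.clip((a.astype(float)-190)*4,0,255).astype(np.uint8)
cv2.imwrite('pics/c14.png',np.hstack([a[:350,:],f[:350,:]]));cv2.imwrite('pics/s14c.png',b)
s=state();p=np.array(s['eef_pos']);R0=Rn.from_rotvec(s['tool_rot']);print(p*1000,R0.as_matrix().round(3),np.round(s['joint_positions'],2))
M=Rn.from_euler('z',-17.3,degrees=True).as_matrix();f=np.array([.64575,-.32825,0])+M@[.019,0,.034];ax=M@[-.454,0,.891];ax/=np.linalg.norm(ax)
Y=M@[0,1,0];Z=-ax;Rt=Rn.from_matrix(np.c_[np.cross(Y,Z),Y,Z]);print('rot',np.rad2deg((Rt*R0.inv()).as_rotvec()))
for g in(.107,.177):print(g,(f+ax*g)*1000,'shift',(f+ax*g-p)*1000)
E
```

```text
time_s: 21.1
eef_pos: [0.5555, -0.2683, 0.2062]
tool_rot: [0.391, 3.112, 0.0]
force: [-1.0, -0.2, -1.1]
grip_width: 0.0597
[ 555.73730675 -268.0896494   206.5194503 ] [[-0.969  0.247  0.006]
 [ 0.247  0.969 -0.001]
 [-0.006  0.001 -1.   ]] [-0.5   0.47  1.72  0.    0.94 -1.82]
rot [ -7.2874778  -25.66216786  -2.97021838]
0.107 [ 617.5100155  -319.45422431  129.33714301] shift [ 61.77270875 -51.36457491 -77.1823073 ]
0.177 [ 587.16767178 -310.00363663  191.70723656] shift [ 31.43036503 -41.91398723 -14.81221374]
```

View pics/c14.png

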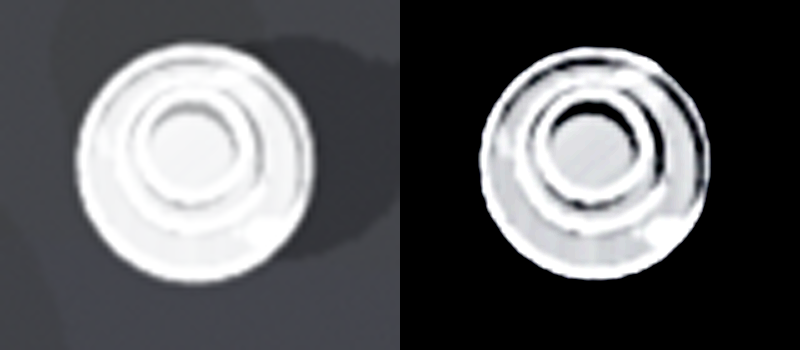

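View pics/s14c.png

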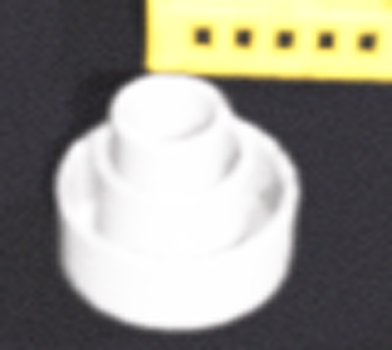

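Top and side pictures show the middle beaker seated concentrically: top crop ring centre (194,142), i.e. pixel (283.4,223). Now tilt for cradle_2 at the hover point.

```bash
python3 -m creep '[[0.6,6,-8,-3,-1.8,-6.4,-0.7],[0.6,14,-18,-6,-3.6,-12.8,-1.5],[0.6,22,-30,-10,-5.4,-19.2,-2.2],[0.6,31,-42,-15,-7.3,-25.7,-3],[0.6,31.5,-42,-15,-7.3,-25.7,-3],[0.6,31.5,-42,-15,-7.3,-25.7,-3],[0.6,31.5,-42,-15,-7.3,-25.7,-3],[0.6,31.5,-42,-15,-7.3,-25.7,-3]]'
python3 - <<'E'
from h import *
T=cam('top')
print('mid rim',onz(T,283.4,223,.102)*1000)
W=cam('wrist','w15.png');s=state();p=np.array(s['eef_pos']);R=Rn.from_rotvec(s['tool_rot']).as_matrix();print(p*1000,np.round(s['joint_positions'],2))
M=Rn.from_euler('z',-17.3,degrees=True).as_matrix();f=np.array([.64575,-.32825,0])+M@[.019,0,.034];ax=M@[-.454,0,.891];ax/=np.linalg.norm(ax)
print('tool off',R.T@((p-f)-ax*((p-f)@ax))*1000,'along',(p-f)@ax*1000,'Z.ax',R[:,2]+ax)
m=f+ax*.12;e1=M@[0,1,0];e2=np.cross(ax,e1)
P=proj(W,[m+.0145*(np.cos(t)*e1+np.sin(t)*e2) for t in np.linspace(0,6.28,90)]);print('pred mouth',P.min(0),P.max(0))
im=cv2.imread('pics/w15.png')[130:360,170:400];cv2.imwrite('pics/w15c.png',cv2.resize(im,None,fx=2.6,fy=2.6,interpolation=2))
E
```

```text
time_s: 22.0
eef_pos: [0.5879, -0.3096, 0.1921]
tool_rot: [0.401, 2.643, -0.096]
force: [-0.0, 0.5, 1.3]
grip_width: 0.0513
mid rim [521.14894768   0.97130501 102.        ]
[ 587.81103887 -309.7889654   191.92858944] [-0.6   0.41  2.02  0.48  0.3  -2.3 ]
tool off [-0.59108834  0.39603328  0.00066042] along 176.94733291092487 Z.ax [ 8.90326319e-04 -4.64255112e-05  4.40723295e-04]
pred mouth [259.51891739 215.10668144] [303.097886   255.45225281]
```

View pics/w15c.png

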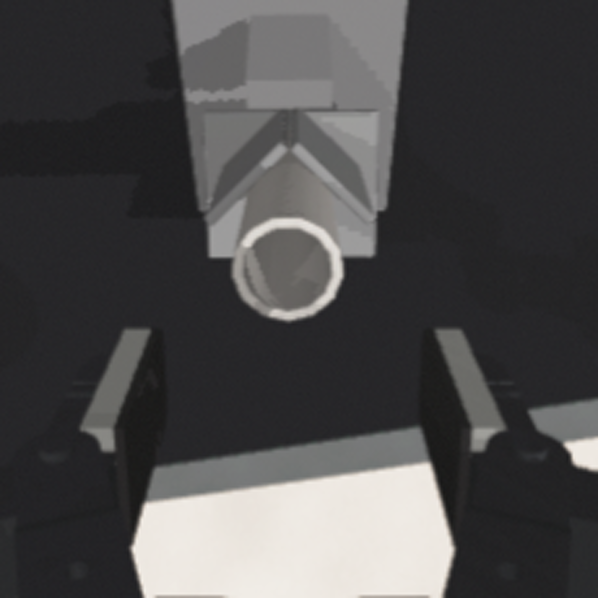

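The slim mouth is predicted within 1.5 px (measured columns 259–302, rows 213.5–254). Advance and close.

```bash
python3 -m creep '[[0.6,8,-2.5,-16,0,0,0],[0.6,16,-5,-33,0,0,0],[0.6,24,-7.5,-48,0,0,0],[0.6,28,-9,-58,0,0,0],[0.6,30,-9.5,-62,0,0,0],[0.6,30,-9.5,-62,0,0,0],[0,30,-9.5,-62,0,0,0],[0,30,-9.5,-62,0,0,0],[0,30,-9.5,-62,0,0,0],[0,30,-9.5,-62,0,0,0],[0,30,-9.5,-62,0,0,0],[0,30,-9.5,-62,0,0,0],[0,30,-9.5,-62,0,0,0]]'
python3 - <<'E'
from h import *
W=cam('wrist','w16.png');s=state();p=np.array(s['eef_pos']);R=Rn.from_rotvec(s['tool_rot']).as_matrix();print(p*1000,np.round(s['joint_positions'],2),s['force'])
M=Rn.from_euler('z',-17.3,degrees=True).as_matrix();f=np.array([.64575,-.32825,0])+M@[.019,0,.034];ax=M@[-.454,0,.891];ax/=np.linalg.norm(ax)
print('tool off',R.T@((p-f)-ax*((p-f)@ax))*1000,'along',(p-f)@ax*1000)
print('upright turn',np.rad2deg(Rn.align_vectors([[0,0,-1]],[R[:,2]])[0].as_rotvec()))
im=cv2.imread('pics/w16.png')[130:360,170:400];cv2.imwrite('pics/w16c.png',cv2.resize(im,None,fx=2.6,fy=2.6,interpolation=2))
E
```

```text
time_s: 23.4
eef_pos: [0.618, -0.3197, 0.1309]
tool_rot: [0.401, 2.641, -0.098]
force: [-3.9, -0.8, 7.9]
grip_width: 0.0267
[ 617.96393303 -319.72726567  130.88432691] [-0.59  0.54  1.99  0.68  0.2  -2.5 ] [-4.4056295  -1.02215248  7.21430803]
tool off [-1.16085154 -0.12623661  0.00278375] along 108.14492402399443
upright turn [ 8.0956727  25.89938134  0.        ]
```

View pics/w16c.png

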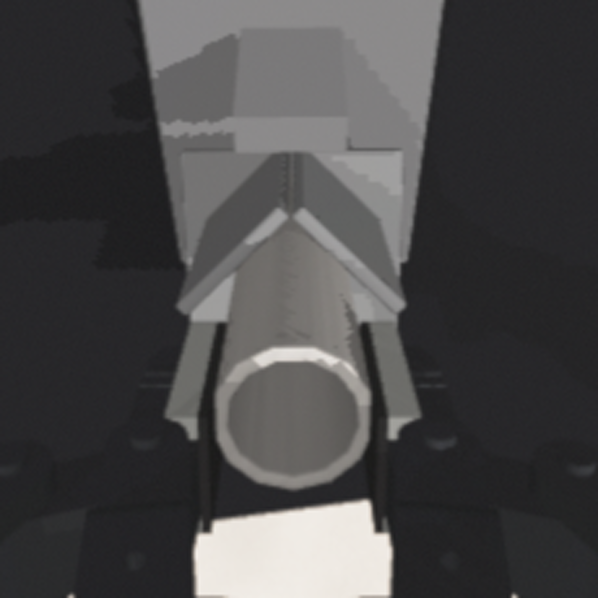

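Gripped (26.7 mm), foot 108 mm below the TCP. Pull out, stand it upright and carry it over the nest.

```bash
python3 -m creep '[[0,-4,1.2,9,0,0,0],[0,-13,4,27,0,0,0],[0,-24,7.5,50,0,0,0],[0,-36,11,74,0,0,0],[0,-41,13,85,0,0,0],[0,-45,20,97,2,6.4,0],[0,-50,35,105,4,12.8,0],[0,-55,60,110,6,19.2,0],[0,-60,100,110,8.1,25.9,0],[0,-66,140,110,8.1,25.9,0],[0,-73,185,110,8.1,25.9,0],[0,-80,230,110,8.1,25.9,0],[0,-87,270,110,8.1,25.9,0],[0,-93,300,110,8.1,25.9,0],[0,-96,320,110,8.1,25.9,0],[0,-96,320,105,8.1,25.9,0],[0,-96,320,105,8.1,25.9,0],[0,-96,320,105,8.1,25.9,0]]'
python3 - <<'E'
from h import *
W=cam('wrist','w17.png');S=cam('side','s17.png')
s=state();p=np.array(s['eef_pos']);R=Rn.from_rotvec(s['tool_rot']).as_matrix();print(p*1000,R[:,2].round(4),R[:,1].round(3),s['grip_width'])
def circ(c,z,r):
    P=proj(W,[[c[0]+r*np.cos(t),c[1]+r*np.sin(t),z] for t in np.linspace(0,6.28,120)]);return P.min(0).round(1),P.max(0).round(1)
print('mouth if at TCP',circ(p,p[2]+.0119,.0145),'mid rim@521.1,1',circ((.5211,.001),.102,.024))
a=cv2.resize(cv2.imread('pics/w17.png')[130:360,170:400],None,fx=2.4,fy=2.4,interpolation=2);cv2.imwrite('pics/w17c.png',a)
im=cv2.imread('pics/s17.png')[100:250,220:370];cv2.imwrite('pics/s17c.png',cv2.resize(im,None,fx=4,fy=4,interpolation=2))
E
```

```text
time_s: 25.25
eef_pos: [0.5221, -0.0002, 0.2357]
tool_rot: [-0.472, -3.105, -0.0]
force: [-0.2, -0.4, -1.1]
grip_width: 0.0267
[ 5.22177937e+02 -4.61317713e-01  2.35848932e+02] [-0.e+00  1.e-04 -1.e+00] [0.298 0.955 0.   ] 0.02660724836084679
mouth if at TCP (array([249.1, 267.4]), array([313.8, 323.2])) mid rim@521.1,1 (array([256.6, 176.1]), array([309.4, 226.9]))
```

View pics/w17c.png

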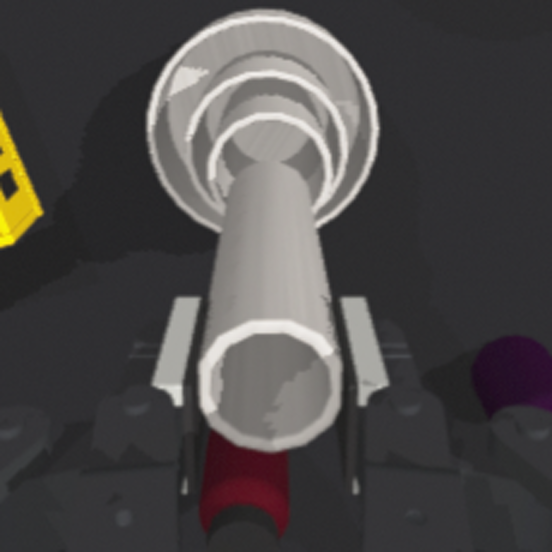

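View pics/s17c.png

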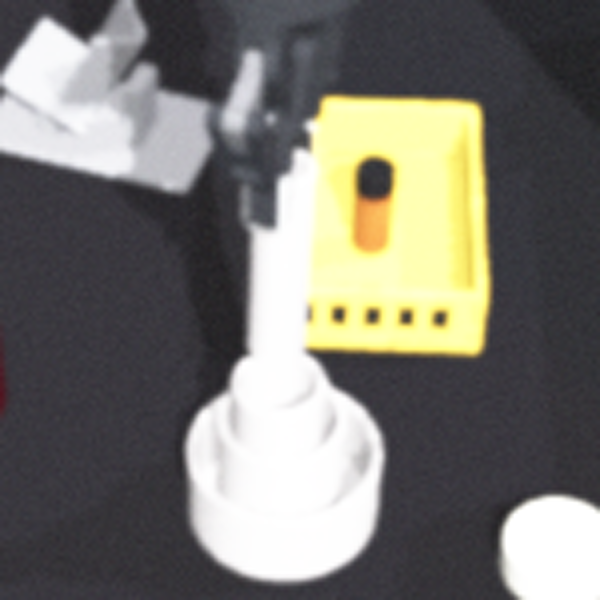

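The middle rim matches its prediction to within 1 px (rim (521.4,1.0)), and the held beaker agrees to ~1–1.5 mm in the wrist and side views, against 6.5 mm clearance. Insert part way and check.

```bash
python3 -m creep '[[0,0.5,1,-8,0,0,0],[0,0.5,1,-18,0,0,0],[0,0.5,1,-28,0,0,0],[0,0.5,1,-38,0,0,0],[0,0.5,1,-46,0,0,0],[0,0.5,1,-50,0,0,0],[0,0.5,1,-50,0,0,0]]'
python3 - <<'E'
from h import *
W=cam('wrist','w18.png');S=cam('side','s18.png');print(np.array(state()['eef_pos'])*1000,state()['force'])
a=cv2.resize(cv2.imread('pics/w18.png')[130:360,170:400],None,fx=2.4,fy=2.4,interpolation=2)
b=cv2.resize(cv2.imread('pics/s18.png')[140:250,240:340],None,fx=2.4,fy=5.018,interpolation=2)
cv2.imwrite('pics/c18.png',np.hstack([a,b[:a.shape[0]]]))
E
```

```text
time_s: 26.05
eef_pos: [0.5223, 0.0006, 0.1852]
tool_rot: [-0.473, -3.105, 0.0]
force: [0.4, -0.1, -0.7]
grip_width: 0.0267
[522.80316115   0.55495995 185.94426893] [ 0.1956133   0.43152155 -0.30944046]
```

View pics/c18.png

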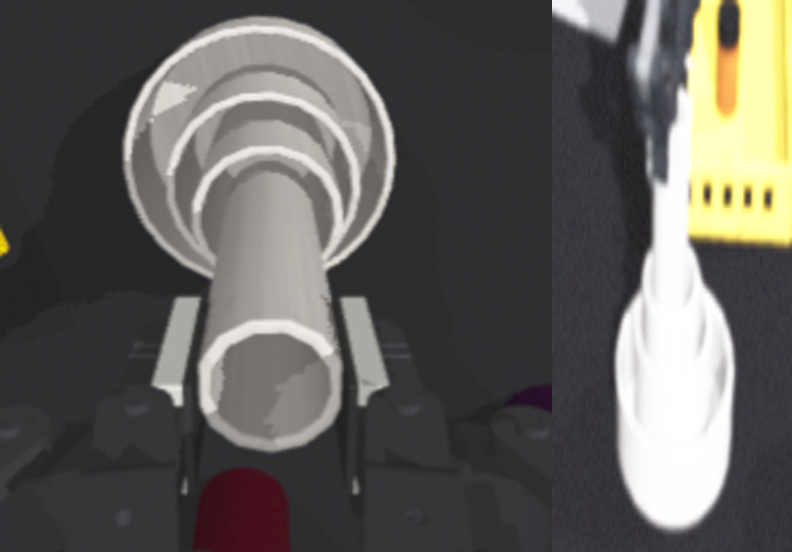

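It's inside the middle beaker, centred, with no force. Continue to about 4 mm above the floor, then creep to contact.

```bash
python3 -m creep '[[0,0,0,-12,0,0,0],[0,0,0,-26,0,0,0],[0,0,0,-40,0,0,0],[0,0,0,-52,0,0,0],[0,0,0,-60,0,0,0],[0,0,0,-63,0,0,0],[0,0,0,-65,0,0,0],[0,0,0,-66,0,0,0],[0,0,0,-67,0,0,0],[0,0,0,-68,0,0,0],[0,0,0,-68,0,0,0]]'
```

```text
time_s: 27.25
eef_pos: [0.5231, 0.0005, 0.1182]
tool_rot: [0.473, 3.105, 0.0]
force: [-0.1, -0.2, 0.6]
grip_width: 0.0265
```

```bash
python3 -m creep '[[0,0,0,-0.5,0,0,0],[0,0,0,-1,0,0,0],[0,0,0,-1.3,0,0,0],[0,0,0,-1.6,0,0,0],[0,0,0,-1.6,0,0,0]]'
```

```text
time_s: 27.75
eef_pos: [0.5241, 0.0003, 0.118]
tool_rot: [0.473, 3.103, 0.0]
force: [-2.3, -1.9, 23.6]
grip_width: 0.0266
```

Contact at 23.6 N, at the expected height (118 mm against 117). Ease the load slightly, release and rise away.

```bash
python3 -m creep '[[0,0,0,0.5,0,0,0],[0.5,0,0,0.5,0,0,0],[0.5,0,0,0.5,0,0,0],[0.5,0,0,1,0,0,0],[0.5,0,0,15,0,0,0],[0.5,0,0,45,0,0,0],[0.5,0,0,85,0,0,0],[0.5,0,0,125,0,0,0],[0.5,-10,45,140,0,0,0],[0.5,-20,95,140,0,0,0],[0.5,-30,145,140,0,0,0],[0.5,-40,190,140,0,0,0],[0.5,-40,190,140,0,0,0],[0.5,-40,190,140,0,0,0],[0.5,-40,190,140,0,0,0]]'
python3 - <<'E'
from h import *
T=cam('top','t20.png');S=cam('side','s20.png');print(np.array(state()['eef_pos'])*1000,state()['force'],state()['dq'])
a=cv2.resize(cv2.imread('pics/t20.png')[190:265,240:325],None,fx=4.5,fy=4.5,interpolation=2);a=np.clip((a.astype(float)-150)*2.4,0,255).astype(np.uint8)
b=cv2.resize(cv2.imread('pics/s20.png')[140:260,250:345],None,fx=4,fy=4,interpolation=2)
h=min(a.shape[0],b.shape[0]);H=max(a.shape[0],b.shape[0]);o=np.zeros((H,a.shape[1]+b.shape[1],3),np.uint8);o[:a.shape[0],:a.shape[1]]=a;o[:b.shape[0],a.shape[1]:]=b
cv2.imwrite('pics/c20.png',o)
E
```

```text
time_s: 29.25
eef_pos: [0.4841, 0.1897, 0.2578]
tool_rot: [0.473, 3.103, -0.0]
force: [0.2, -0.4, 0.3]
grip_width: 0.0426
[484.3808242  189.23498366 257.85923936] [0.12320182 0.32514282 0.10299501] [-0.00470642  0.00032306 -0.00135493  0.00146336  0.00047752  0.00125636]
```

View pics/c20.png

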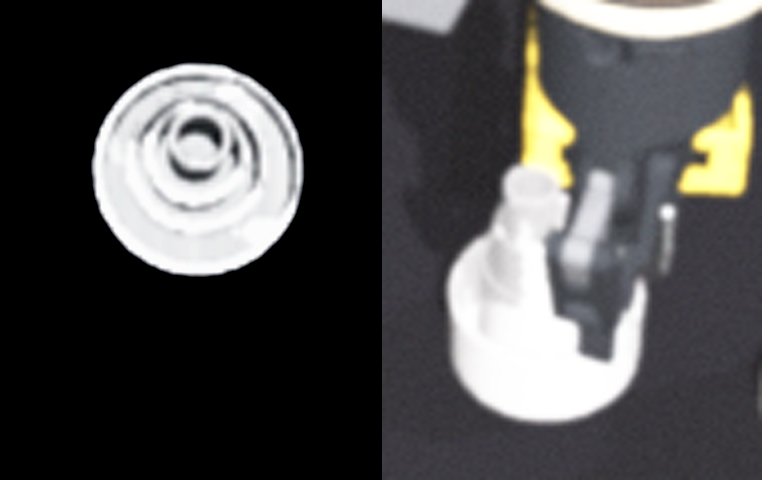

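View pics/s20.png

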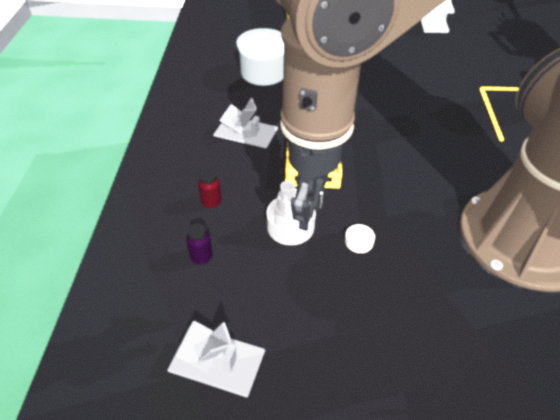

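View pics/t20.png

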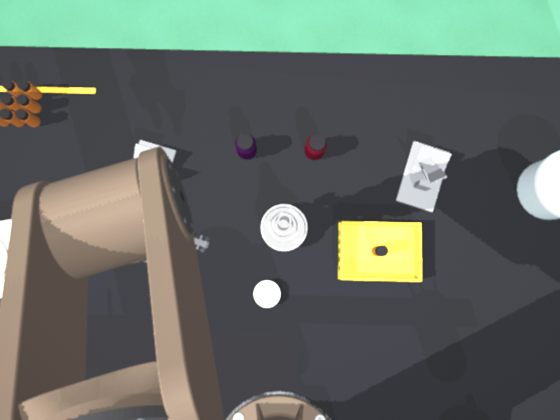

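The top picture shows a concentric nest at (284,226) and the vial at (380,251), but the gripper hides part of the side view. Move aside and verify heights.

```bash
python3 -m creep '[[0.5,-10,30,10,0,0,0],[0.5,-25,75,25,0,0,0],[0.5,-50,120,40,0,0,0],[0.5,-75,165,50,0,0,0],[0.5,-100,200,50,0,0,0],[0.5,-100,200,50,0,0,0],[0.5,-100,200,50,0,0,0]]'
python3 - <<'E'
from h import *
T=cam('top','t21.png');S=cam('side','s21.png')
a=cv2.resize(cv2.imread('pics/t21.png')[200:255,258:313],None,fx=7,fy=7,interpolation=2);a=np.clip((a.astype(float)-150)*2.4,0,255).astype(np.uint8)
b=cv2.resize(cv2.imread('pics/s21.png')[165:250,260:325],None,fx=6,fy=6,interpolation=2)
o=np.zeros((max(a.shape[0],b.shape[0]),a.shape[1]+b.shape[1],3),np.uint8);o[:a.shape[0],:a.shape[1]]=a;o[:b.shape[0],a.shape[1]:]=b
cv2.imwrite('pics/c21.png',o);print(a.shape,b.shape)
def circ(C,c,z,r):
    P=proj(C,[[c[0]+r*np.cos(t),c[1]+r*np.sin(t),z] for t in np.linspace(0,6.28,120)]);return np.r_[P.min(0),P.max(0)].round(1)
for n,z,r,c in [('slim',.129,.0145,(.5215,.001)),('mid',.102,.024,(.5211,.001)),('squat',.075,.034,(.517,.0005)),('dish',.048,.052,(.5165,-.001))]:
    q=circ(T,c,z,r);w=circ(S,c,z,r);print(n,'top crop',((q-[258,200,258,200]+.5)*7).round(),'side crop',((w-[260,165,260,165]+.5)*6+[385,0,385,0]).round())
E
```

```text
time_s: 30.05
eef_pos: [0.3843, 0.3892, 0.3078]
tool_rot: [0.474, 3.103, -0.001]
force: [0.4, 0.1, -0.3]
grip_width: 0.0429
(385, 385, 3) (510, 390, 3)
slim top crop [134. 108. 232. 205.] side crop [518. 100. 603. 160.]
mid top crop [102.  86. 260. 244.] side crop [491. 136. 629. 235.]
squat top crop [ 72.  76. 289. 293.] side crop [474. 169. 666. 309.]
dish top crop [ 22.  31. 345. 354.] side crop [426. 182. 714. 396.]
```

View pics/c21.png

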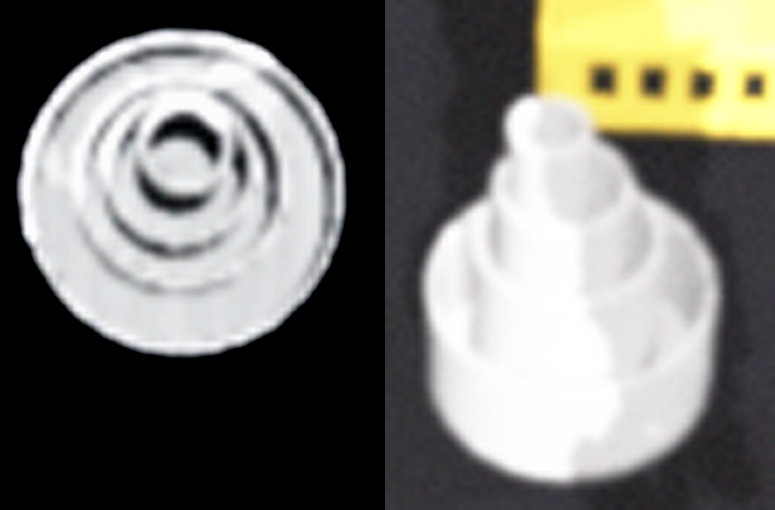

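View pics/s21.png

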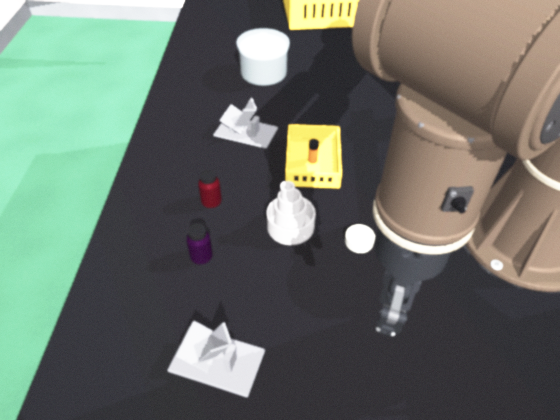

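```bash
python3 - <<'E'
from h import *
T=cam('top');S=cam('side')
for n,t,s in [('slim',(182,150),(550,126)),('mid',(178,163.5),(563,186)),('squat',(180,186),(570,240)),('dish',(182,192),(570,288))]:
    X=tri([(T,258+(t[0]+.5)/7-.5,200+(t[1]+.5)/7-.5),(S,260+(s[0]-385+.5)/6-.5,165+(s[1]+.5)/6-.5)]);print(n,(X*1000).round(1))
f=T['frame'];hsv=cv2.cvtColor(f,cv2.COLOR_RGB2HSV)
print('lid',onz(T,266.8,293.6,.022)*1000)
t0=cv2.imread('pics/t14.png');t1=cv2.imread('pics/t21.png');t00=cv2.imread('pics/top0.png')
for n,(x,y) in dict(j1=(316,147),j2=(246,147),lid=(267,294)).items():
    out=[]
    for im in (t00,t14:=t0,t1):
        g=im[y-20:y+20,x-20:x+20].astype(float)
        if n=='lid': w=(g.min(2)>180)
        elif n=='j1': w=(g[:,:,2]-g[:,:,1]>40)
        else: w=(g[:,:,0]-g[:,:,1]>25)
        ys,xs=np.where(w);out.append((round(xs.mean(),2),round(ys.mean(),2),len(xs)) if len(xs) else None)
    print(n,out)
m=(hsv[:,:,2]<70)&(np.indices(f.shape[:2])[0]>235)&(np.indices(f.shape[:2])[0]<268)&(np.indices(f.shape[:2])[1]>365)&(np.indices(f.shape[:2])[1]<395)
ys,xs=np.where(m);print('cap',xs.mean(),ys.mean(),onz(T,xs.mean(),ys.mean(),.067)*1000)
E
python3 - <<'E'
import cv2
b=cv2.resize(cv2.imread('pics/s21.png')[120:195,280:345],None,fx=7,fy=7,interpolation=2);cv2.imwrite('pics/v21.png',b)
E
```

```text
slim [524.    1.2 130.5]
mid [520.6   1.9 102.3]
squat [5.167e+02 5.000e-01 7.340e+01]
dish [516.4  -0.7  46.7]
lid [365.82421342  33.99285545  22.        ]
j1 [(np.float64(16.87), np.float64(24.28), 203), (np.float64(17.12), np.float64(24.26), 210), (np.float64(17.12), np.float64(24.26), 210)]
j2 [(np.float64(19.81), np.float64(24.1), 189), (np.float64(20.11), np.float64(23.91), 203), (np.float64(20.11), np.float64(23.91), 203)]
lid [(np.float64(19.6), np.float64(19.49), 544), (np.float64(19.51), np.float64(19.52), 611), (np.float64(19.5), np.float64(19.54), 610)]
cap 380.88157894736844 250.43421052631578 [ 467.9421289  -214.91277164   67.        ]
```

The rims measure 130.5, 102.3, 73.4 and 46.7 mm, against nominal 129, 102, 75 and 48. The bystanders haven't moved. Handing in.

```bash
python3 -c "
from plant import *
print(finish_job())"
```

```text
the job is handed in; nothing more can be done
None
```

The job is handed in after about 30 s of robot time. The vial stands in the basket, and the squat, middle and slim beakers are nested in the dish, put in that order. I lowered each piece until it touched (7–24 N), then let go. The robot ended well clear with an empty gripper.

**Last checks:**
- **Nest heights:** from two views, the rims stand at 130.5, 102.3, 73.4 and 46.7 mm. Fully seated they would be 129, 102, 75 and 48 mm, so all agree within camera accuracy.
- **Vial:** its cap is at about (468, -215) mm, over the basket's centre. It looked upright in the last side picture.
- **Jars and lid:** they moved less than 0.4 px in the top view, so they look undisturbed.

**What disagreed or was missed:**
- **Slim beaker off centre:** its rim is about 3 mm off the middle beaker's centre, inside the 6.5 mm of clearance. It looks upright.
- **Early dish reading:** my first wrist-camera circle fit was about 3 mm off because it picked up the outer wall. I used the top view instead.
- **Middle beaker:** the wrist and side views showed it about 3 mm off, so I corrected that before lowering it in.
- **Vial close-up:** I couldn't view the last enlarged picture of the vial because the picture limit was reached.

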